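# Put the setting blocks back in their sloping rack

### The arm

A 6-joint arm with a two-finger parallel gripper is mounted at the origin on the work surface. World frame = base frame: x ahead of the robot, y to its left, z up, the work surface at z = 0. Lengths are in mm, angles in rad, forces in N, time in s.
With the tool pointing down it reaches from about 275 to 750 mm from the base axis. Payload 10.2 kg.
Tool frame: the origin (TCP) lies midway between the tips of the shut fingers; the grasp point (between the pads) lies 19 mm behind it; z points along the fingers, y is the direction in which the jaws open and shut (so a half turn about z gives the same grasp; the last joint's range is limited). The gripper opens to 85 mm and grips with 20 to 120 N. Pads are 22 mm wide; open, the fingers measure 114 mm over their backs; the gripper's body (76 mm by 85 mm) begins 54 mm behind the grasp point. The pads swing forward as they close: fully open they stand 13 mm farther back than shut.
Start: joints at [0.952, 0.313, 1.498, -0, 1.331, -0.223], TCP at [202.425, 484.412, 231.294] pointing down, gripper open.
Joint ranges: [-2.94, 2.94], [-0.97, 2.17], [0.19, 2.56], [-1.23, 4.37], [0.02, 3.11], [-2.88, 2.88]. Speed limits (rad/s): [2.39, 2.39, 3.01, 3.14, 3.14, 3.14].

### API

Orientations are given as a unit quaternion [w, x, y, z].
In Python, from rig import ctrl, capture, calibration, order gives the robot as it stands.
- The arm moves only by the tool jog_arm, never from a script. Its argument "rows" is a list that holds one entry, the list of rows, each a list of 6 numbers: the shift along the tool's x, y, z as a fraction of full scale, then the turn, a rotation vector about the tool's x, y, z as a fraction of full scale. In form: [[[x, y, z, ax, ay, az], ...]]. A call has 1 to 8 rows; each row is the pose to reach, as a shift and turn from the pose commanded when the call began, along the tool's axes at that moment; what a row does not reach only later rows make up. Full scale, the value 1, is 0.15 m for a shift and pi/2 rad for a turn. A row lasts 1/12 s, in which the tool goes at most 41.7 mm and 7.16 degrees, less where a joint would pass 70% of its speed; a pose out of reach is approached as far as the arm can. A call with a number of a shift or a turn outside -1 to 1 is refused whole. A call with a gripper value outside its range is refused whole. "jaw" is the gripper command: -1 is fully open, 1 is shut, values between are in proportion, set as the call begins (left out, the last holds). The fingers move at their own pace and stop on an object; "grip_force" is the grip in N (left out, the last holds). Time passes only in rows, so rows that repeat a pose let the fingers close. It gives the time, the measured TCP pose, the force and the opening at its end, in the units of the state.
- ctrl.sense(): the state, without advancing time (a new reading comes with each control period).
- capture(name): name is "side" or "top"; returns the picture (384x512x3 uint8, red, green, blue); there is no depth.
- calibration(name): a dict with "fov_y" (degrees; the focal length in pixels is half the picture's height over the tangent of half this angle, whatever the lens; pixels are square), "cx", "cy" (the principal point, pixels), "view" (4x4, takes a point from world to camera coordinates). Camera axes: x right, y down, z forward; pixel columns grow to the right and rows downward; lengths in mm; the calibration is good to about 2 mm. A picture is of the moment at which its call begins. calibration takes no time and is no camera call.
- order.finish_job(): hands the job in, once; it reports no verdict.
The state is a dict: "time_s": time; "joints": joint angles; "dq": joint speeds; "tau": joint torques, N m; "eef_pos": TCP position; "ee_rot": TCP orientation; "force": force on the tool from outside, world axes, zero at the start; "wrist_torque": the same for the moment, N m; "grip_width": opening from 0.0 (shut) to 1.0 (fully open).
Only numpy, scipy, OpenCV 4.12 (cv2) and the standard library are available. Lean on these libraries where they do the work, as an engineer would, in place of code of your own. Each camera call takes 0.05 s, during which the arm holds its last target.

### The job

Slide the keeper bar of the sloping rack all the way up; then lay the red-painted V-block, and after it the blue-painted step block, each right way up, lengthwise and flat on the floor of the slot with its own colour, keeping hold until it lies flat rather than letting it fall in. Finally slide the keeper bar fully back down over them and leave the unpainted steel offcut and the copper slug where they are.

Things in the scene. Friction and masses are not known exactly. Their poses are not given: they have to be found in the camera images.
- vblock: steel V-block with both ends painted red, 70 mm long (x), 32 mm wide (y), 38 mm high (z), about 0.5 kg, with a groove along its top (18 mm wide, 16 mm deep; 7 mm walls) between flat sides. Upright on the bench. Origin: centre of its underside. Either end may point up the slot.
- stepblock: steel step block with both ends and a middle band painted blue, 70 mm long (x), 32 mm wide (y), 38 mm high in the middle 42 mm of its length and 26 mm high at the two ends (z), about 0.5 kg. Upright on the bench. Origin: centre of its underside. Either end may point up the slot.
- slot_red: red slot, place of the V-block: open recess with black floor, 86 mm long (x), 44 wide (y), 7 deep; red header plate 88 x 71 mm above it, red lip 14 mm high below. Origin: centre of the recess floor, 60 mm above the bench. x: up the slope (30 degrees, rising towards the robot); y: across, level; z: square out of the floor, leaning 30 degrees from vertical away from the robot.
- slot_blue: blue slot, place of the step block: open recess with black floor, 86 mm long (x), 44 wide (y), 7 deep; blue header plate 88 x 71 mm above it, blue lip 14 mm high below. Origin: centre of the recess floor, 60 mm above the bench. x: up the slope (30 degrees, rising towards the robot); y: across, level; z: square out of the floor, leaning 30 degrees from vertical away from the robot.
- slot_green: green slot, stays empty (block in the vise): open recess with black floor, 86 mm long (x), 44 wide (y), 7 deep; green header plate 88 x 71 mm above it, green lip 14 mm high below. Origin: centre of the recess floor, 60 mm above the bench. x: up the slope (30 degrees, rising towards the robot); y: across, level; z: square out of the floor, leaning 30 degrees from vertical away from the robot.
- keeper (a joint): position of the keeper bar along the rack's slope, m: 0 = fully down, across the middle of the slots (against a stop); 0.10 = fully up, over the painted headers (against a stop). It starts nearly down, slides straight along the slots' x axis, takes about 2 to 5 N and stays where it is left.
- keeper_grip (a point): grip point on the black upright tab in the middle of the keeper bar, 80 mm above the plane of the slot floors. Axes as the slots'. The tab is 14 mm thick (x), 32 mm wide (y), and reaches from the bar's top face, 24 mm below this point, to 17 mm above it (z).
- rack: fixed rack, 280 mm wide, facing away from the robot. Three slots side by side at 72 mm centres (y), any order. The keeper is a 12 mm square steel bar across all three, 44 mm above their floors: seated blocks (38 mm; they may slip to the lip) fit under it. Side rails 43 mm high, 125 mm either side; rails reach 170 mm above the bench, the raised tab 200. Origin: on the bench under the middle slot.
- offcut: plain steel bar offcut without paint, 75 x 30 x 30 mm, lying on the bench near the blocks; not part of the set, leave it. Origin: centre of its underside.
- slug: copper-coloured drilled-out slug, 28 mm diameter, 16 mm high, standing on the bench; leave it. Origin: centre of its underside.
Not all that is in view belongs to the job. Leave any brown or green look-alike of the vblock alone.

How it is judged:
By the outcome, as a careful person would: the job done as asked, in the order asked, and still so for the second after the job is handed in, with the robot touching nothing.
It also fails if it takes over 72 s, if anything falls off the work surface, if the arm or the gripper's body presses on something with over 40 N, if the wrist force passes 120 N, or if a joint passes its speed limit or range.

## Working session

There is one attempt and no reset: what is moved stays moved. The work goes in short steps, Python scripts to look and compute and a tool call to move; the robot and the scene stay as the last step left them, time stands still between calls to the robot, and variables do not carry over. Pictures are saved under pics/ and viewed, and the job is handed in when it is done.

Besides the shell and the picture viewer there is one more tool, called after "Emit:" as name([rows], argument=value, ...), one row to a line, values as JSON. jog_arm: Moves the arm, as the interface text tells. Shift numbers are shares of 0.15 m and turn numbers shares of pi/2 rad, none past 1 either way. Its arguments: {"type":"object","properties":{"rows":{"type":"array","items":{"type":"array","items":{"type":"array","items":{"type":"number"}}}},"jaw":{"type":"number"},"grip_force":{"type":"number"}},"required":["rows"]}

```bash
ls; mkdir -p pics
python3 - <<'E'
from rig import ctrl,capture,calibration,order
import cv2,numpy as np
np.set_printoptions(suppress=True,precision=4)
for n in("side","top"):
    im=capture(n);cv2.imwrite(f"pics/{n}0.png",im[:,:,::-1]);
    c=calibration(n);print(n,c)
    print("cam pos",-np.array(c['view'])[:3,:3].T@np.array(c['view'])[:3,3])
print(ctrl.sense())
E
```

```text
pics
side {'fov_y': 44.40267891849038, 'cx': 252.52743082880198, 'cy': 194.18636100456126, 'view': array([[   0.9339,   -0.3575,    0.0016, -584.5762],
       [  -0.2257,   -0.5933,   -0.7727,  123.9006],
       [   0.2772,    0.7212,   -0.6348, 1021.2327],
       [   0.    ,    0.    ,    0.    ,    1.    ]])}
cam pos [ 290.8807 -871.9912  744.9944]
top {'fov_y': 46.936538365623775, 'cx': 251.91199272840672, 'cy': 190.47089762589545, 'view': array([[  -0.0101,   -0.9999,   -0.0049, -111.9709],
       [  -0.9793,    0.0109,   -0.2019,  585.563 ],
       [   0.2019,    0.0028,   -0.9794, 1188.4369],
       [   0.    ,    0.    ,    0.    ,    1.    ]])}
cam pos [ 332.3577 -121.6467 1281.6178]
{'time_s': 0.1, 'joints': array([ 0.9516,  0.3134,  1.4983, -0.    ,  1.331 , -0.2234]), 'dq': array([-0.0005, -0.0026, -0.0025,  0.0007, -0.0005,  0.0001]), 'tau': array([  0.0037, -41.2897, -26.0138,  -0.0001,   0.0031,  -0.    ]), 'eef_pos': array([202.2887, 484.2221, 230.789 ]), 'ee_rot': array([-0.0002,  0.1966,  0.9805, -0.0005]), 'force': array([ 0.022 ,  0.0512, -0.2311]), 'wrist_torque': array([-0.0124,  0.0064, -0.0366]), 'grip_width': 1.0006839564820955}
```

View pics/side0.png

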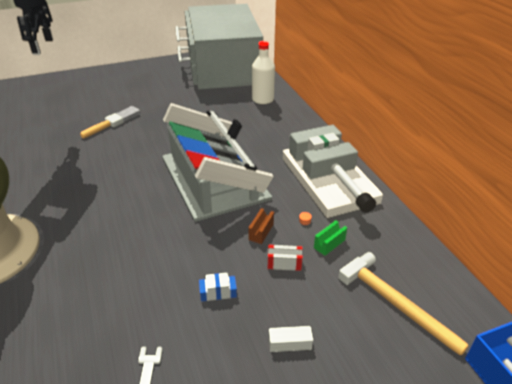

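View pics/top0.png

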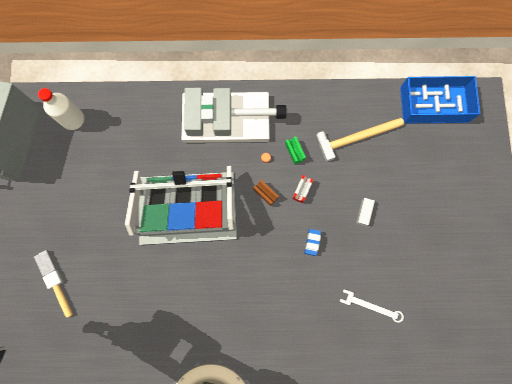

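Run:
```python
import cv2
s=cv2.imread("pics/side0.png");t=cv2.imread("pics/top0.png")
def crop(im,x0,y0,w,h,k,name):
    c=cv2.resize(im[y0:y0+h,x0:x0+w],None,fx=k,fy=k,interpolation=cv2.INTER_CUBIC)
    for i in range(0,w,10):
        cv2.line(c,(i*k,0),(i*k,8 if (x0+i)%50 else 20),(0,255,255),1)
        if (x0+i)%20==0: cv2.putText(c,str(x0+i),(i*k,20),0,.4,(0,255,255),1)
    for i in range(0,h,10):
        cv2.line(c,(0,i*k),(8,i*k),(0,255,255),1)
        if (y0+i)%20==0: cv2.putText(c,str(y0+i),(8,i*k+4),0,.4,(0,255,255),1)
    cv2.imwrite(name,c)
crop(t,120,160,120,90,6,"pics/t_rack.png")
crop(t,250,160,130,100,6,"pics/t_blk.png")
crop(s,160,100,120,120,5,"pics/s_rack.png")
crop(s,190,200,130,100,6,"pics/s_blk.png")
```

```text
(no output)
```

View pics/t_rack.png

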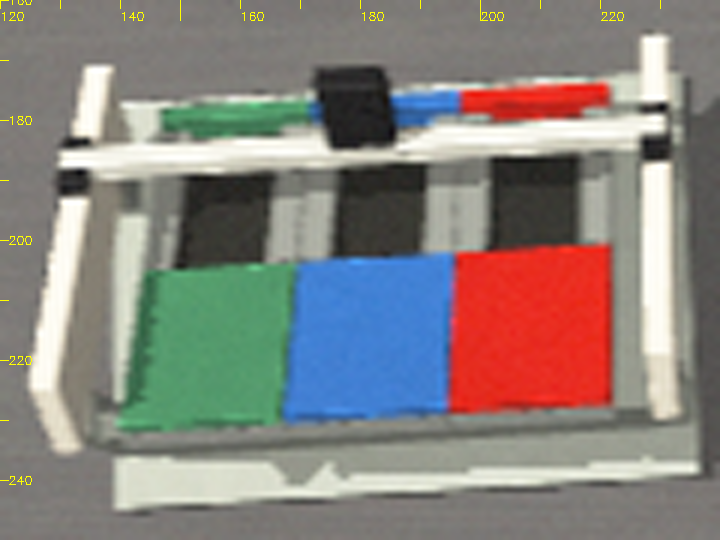

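View pics/t_blk.png

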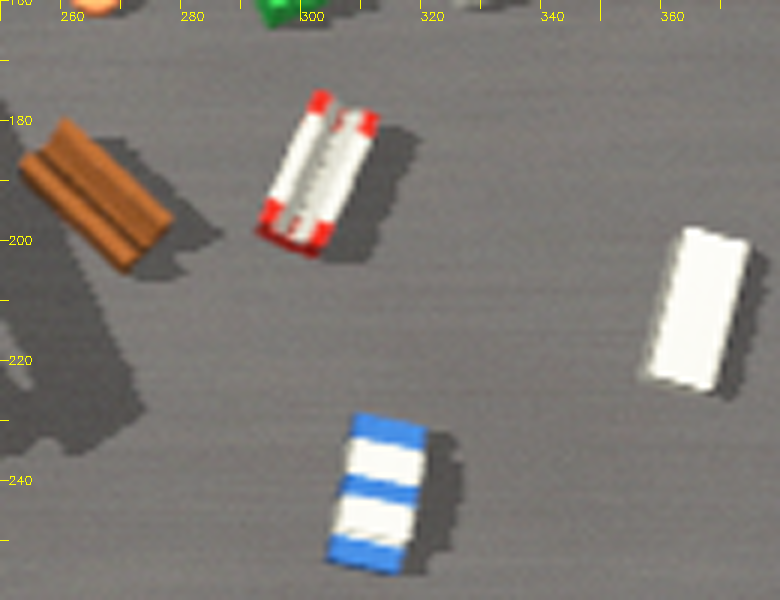

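View pics/s_rack.png

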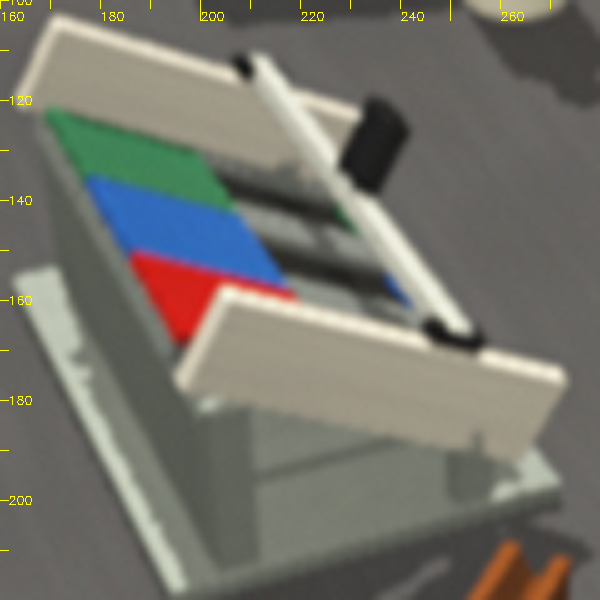

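View pics/s_blk.png

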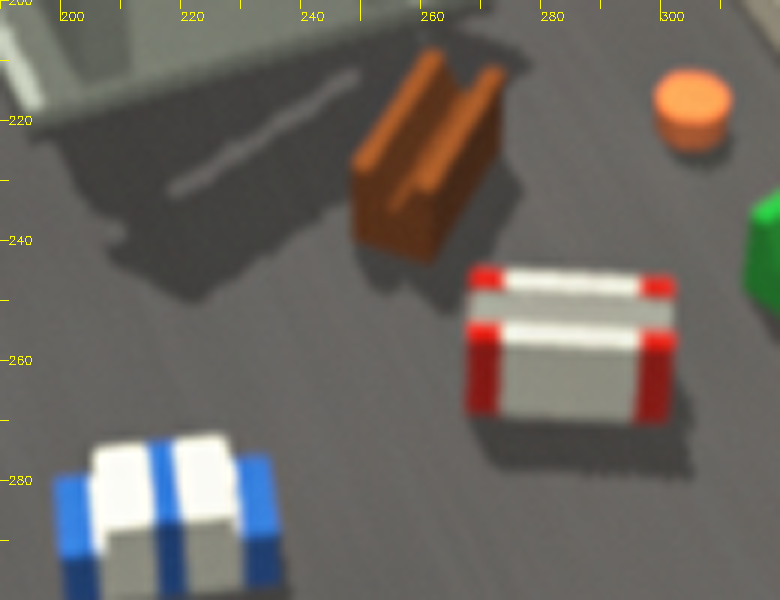

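```bash
cat > h.py <<'E'
import numpy as np,cv2
from scipy.optimize import least_squares
from scipy.spatial.transform import Rotation as R
from rig import ctrl,capture,calibration,order
np.set_printoptions(suppress=True,precision=4)
CAL={n:calibration(n) for n in("side","top")}
def proj(n,P):
    c=CAL[n];V=np.array(c["view"]);f=192/np.tan(np.radians(c["fov_y"]/2))
    p=np.atleast_2d(P)@V[:3,:3].T+V[:3,3]
    return np.c_[c["cx"]+f*p[:,0]/p[:,2],c["cy"]+f*p[:,1]/p[:,2]]
def rackT(X,Y,yaw):
    u=np.array([np.cos(yaw),np.sin(yaw),0]);c,s=np.cos(np.pi/6),.5
    x=-c*u+[0,0,s];z=s*u+[0,0,c];y=np.cross(z,x)
    return np.c_[x,y,z],np.array([X,Y,60.])
def crop(im,x0,y0,w,h,k,name):
    c=cv2.resize(im[y0:y0+h,x0:x0+w],None,fx=k,fy=k,interpolation=cv2.INTER_CUBIC)
    for i in range(0,w,10):
        cv2.line(c,(i*k,0),(i*k,8),(0,255,255),1)
        if (x0+i)%20==0: cv2.putText(c,str(x0+i),(i*k,20),0,.4,(0,255,255),1)
    for i in range(0,h,10):
        cv2.line(c,(0,i*k),(8,i*k),(0,255,255),1)
        if (y0+i)%20==0: cv2.putText(c,str(y0+i),(8,i*k+4),0,.4,(0,255,255),1)
    cv2.imwrite(name,c)
def px(l,x0,y0,k): return [(x0+(a+.5)/k-.5,y0+(b+.5)/k-.5) for a,b in l]
E
cat > fit.py <<'E'
from h import *
# rack headers (y, edge 0=low x end,1=high)
tp=px([(284,422),(299,264),(448,413),(455,253),(611,245),(611,404)],120,160,6)
tk=[(-36,1),(-36,0),(36,1),(36,0),(107.5,0),(107.5,1)]
sp=px([(45,108),(85,176),(130,252),(233,210),(285,287)],160,100,5)
sk=[(-107.5,1),(-36,1),(36,1),(-36,0),(36,0)]
tabt=px([(315,68),(382,66)],120,160,6)
tabs=px([(372,95),(410,130)],160,100,5) # top: left, right
def hp(k,x1,h): return [(x1+88*e,y,h) for y,e in k]
def res(p,full=False):
    M,o=rackT(p[0],p[1],p[2]);x1,h,q=p[3:6]
    r=[]
    r.append(proj("top",np.array(hp(tk,x1,h))@M.T+o)-tp)
    r.append(proj("side",np.array(hp(sk,x1,h))@M.T+o)-sp)
    r.append(proj("top",np.array([(q-7,-16,97),(q-7,16,97)])@M.T+o)-tabt)
    if full: return r
    return np.r_[np.concatenate(r).ravel(),(x1-43)/6,(h-7)/2]
s=least_squares(res,[400,60,0,43,7,5],x_scale=[10,10,.1,1,1,1],loss="soft_l1")
print("rack",s.x);[print(a) for a in res(s.x,True)]
def blk(tpx,tm,spx,sm,x0):
    def f(p):
        M=R.from_euler("z",p[2]).as_matrix();o=[p[0],p[1],0]
        return np.concatenate([proj("top",np.array(tm)@M.T+o)-tpx,proj("side",np.array(sm)@M.T+o)-spx])
    s=least_squares(lambda p:f(p).ravel(),x0,x_scale=[10,10,.1],loss="soft_l1");print("blk",s.x);print(f(s.x))
# vblock local: x along; top view up = +world x
blk(px([(318,90),(378,112)],250,160,6),[(35,16,38),(35,-16,38)],
 px([(468,268),(676,278),(467,325),(676,336),(467,414),(669,421)],190,200,6),
 [(-35,16,38),(35,16,38),(-35,-16,38),(35,-16,38),(-35,-16,0),(35,-16,0)],[400,-250,-.4])
blk(px([(357,411),(427,428),(328,556),(400,573)],250,160,6),[(35,16,26),(35,-16,26),(-35,16,26),(-35,-16,26)],
 px([(52,480),(60,557),(270,455),(280,534),(93,450),(225,435),(105,528),(240,518)],190,200,6),
 [(-35,16,26),(-35,-16,26),(35,16,26),(35,-16,26),(-21,16,38),(21,16,38),(-21,-16,38),(21,-16,38)],[300,-280,-.2])
E
python3 fit.py
```

```text
rack [578.6155  74.9039   0.0526  42.305    6.8325  13.1585]
[[-0.1859 -0.208 ]
 [-0.2426  0.3198]
 [ 0.0284 -0.4464]
 [-0.0232  0.5105]
 [-0.0099  0.214 ]
 [ 0.1915 -0.671 ]]
[[-0.5628 -0.6111]
 [-0.3443 -0.3769]
 [-0.3013 -0.3548]
 [ 0.7506  1.1014]
 [ 0.3461  0.6005]]
[[-0.3415  0.2105]
 [ 0.5777 -0.2063]]
blk [ 596.6937 -263.8139   -0.4279]
[[-0.4555 -0.3794]
 [-0.2102  0.3163]
 [ 0.7445 -0.0669]
 [-0.4301 -0.1978]
 [ 0.3408  1.6351]
 [-0.1398  1.4157]
 [-0.0616 -0.6821]
 [-0.2205 -0.2325]]
blk [ 441.877  -288.5694   -0.2229]
[[ 0.3461  0.189 ]
 [-0.2514 -0.2821]
 [ 0.5647  0.243 ]
 [-0.2495 -0.1726]
 [ 0.6994 -0.0036]
 [ 0.2849 -0.0434]
 [-0.3332  0.3196]
 [-0.1405 -0.2658]
 [ 0.5992  0.1879]
 [-0.0445  0.3832]
 [-0.2921 -0.0631]
 [-0.8619 -0.8296]]
```

```bash
cat >> h.py <<'E'
RX,RY,RW=578.6,74.9,.0526
def slotpose(x,y,z,dtilt=0):
    """tool R and TCP world for slot-frame coords of rack (blue y=0, red y=72)"""
    M,o=rackT(RX,RY,RW)
    Rt=np.c_[M[:,0],-M[:,1],-M[:,2]]
    return Rt,M@[x,y,z]+o
def downpose(X,Y,Z,yaw):
    u=np.array([np.cos(yaw),np.sin(yaw),0]);x=-u;z=np.array([0,0,-1.])
    return np.c_[x,np.cross(z,x),z],np.array([X,Y,Z])
def delta(T):
    s=ctrl.sense();q=s["ee_rot"];R0=R.from_quat([q[1],q[2],q[3],q[0]]).as_matrix()
    d=R0.T@(T[1]-s["eef_pos"]);rv=R.from_matrix(R0.T@T[0]).as_rotvec()
    print("shift",d/150,"turn",rv/(np.pi/2),"| mm",d,"deg",np.degrees(rv),"rows",np.linalg.norm(d)/41.7,np.degrees(np.linalg.norm(rv))/7.16)
def inslot():
    s=ctrl.sense();M,o=rackT(RX,RY,RW);print("t",s["time_s"],"tcp in rack",M.T@(s["eef_pos"]-o),"world",s["eef_pos"],"F",s["force"],"w",s["grip_width"],"j",s["joints"])
E
python3 -c "
from h import *
T=slotpose(13,0,125);print(T[1]);delta(T);inslot()"
```

```text
[629.7708  77.5941 174.7532]
shift [-3.6748 -1.4022  0.3743] turn [ 0.0741  0.3274 -0.279 ] | mm [-551.2149 -210.328    56.1387] deg [  6.6653  29.4629 -25.1117] rows 14.212094475174531 5.4863258447567675
t 0.1 tcp in rack [ 392.2016 -428.5409  -29.2276] world [202.2887 484.2221 230.789 ] F [ 0.022   0.0512 -0.2311] w 1.0006839564820955 j [ 0.9516  0.3134  1.4983 -0.      1.331  -0.2234]
```

Emit:
jog_arm([
  [[-0.25,-0.1,-0.07,0,0,-0.07],[-0.5,-0.2,-0.14,0,0,-0.14],[-0.75,-0.3,-0.2,0,0,-0.2],[-1,-0.4,-0.27,0,0,-0.28],[-1,-0.4,-0.27,0,0,-0.28],[-1,-0.4,-0.27,0,0,-0.28]],
], jaw=-0.5)

```text
time_s: 0.6
eef_pos: [319.4, 369.8, 272.2]
ee_rot: [0.0, -0.021, 1.0, 0.0]
force: [-0.5, 0.1, -0.4]
grip_width: 0.75
```

```bash
python3 -c "
from h import *
T=slotpose(13,0,125);delta(T);inslot()"
```

```text
shift [-1.9872 -2.0315  0.6509] turn [ 0.0021  0.3339 -0.0072] | mm [-298.0815 -304.7318   97.642 ] deg [ 0.1854 30.0482 -0.6454] rows 10.487269078827936 4.197719963715609
t 0.6 tcp in rack [ 316.8706 -308.1447   62.0914] world [319.3634 369.8231 272.2081] F [-0.4528  0.1019 -0.401 ] w 0.7500345580440998 j [ 0.6183  0.2034  1.5321 -0.0003  1.4053 -0.9934]
```

Emit:
jog_arm([
  [[-0.15,-0.15,0,0,0,0],[-0.35,-0.35,0,0,0,0],[-0.55,-0.55,0,0,0,0],[-0.75,-0.75,0,0,0,0],[-0.9,-0.9,0,0,0,0],[-1,-1,0,0,0,0],[-1,-1,0,0,0,0]],
])

```text
time_s: 1.18
eef_pos: [475.9, 226.3, 270.6]
ee_rot: [-0.001, -0.02, 1.0, -0.0]
force: [0.4, -0.7, -1.1]
grip_width: 0.752
```

Emit:
jog_arm([
  [[-0.15,-0.15,0,0,0.06,0],[-0.35,-0.35,0,0,0.12,0],[-0.55,-0.55,0.0,0,0.18,0],[-0.75,-0.75,0.1,0,0.24,0],[-0.9,-0.95,0.2,0,0.3,0],[-0.98,-1,0.3,0,0.334,0],[-0.98,-1,0.4,0,0.334,0],[-0.98,-1,0.5,0,0.334,0]],
])

```text
time_s: 1.85
eef_pos: [627.9, 85.4, 192.2]
ee_rot: [-0.262, -0.021, 0.965, -0.006]
force: [0.3, 0.1, 0.1]
grip_width: 0.752
```

```bash
python3 -c "
from h import *
T=slotpose(13,0,125);delta(T);inslot()
for n in ('top','side'):
    im=capture(n)[:,:,::-1];cv2.imwrite(f'pics/{n}1.png',im)
t=cv2.imread('pics/top1.png');s=cv2.imread('pics/side1.png')
crop(t,120,130,120,120,5,'pics/t1.png');crop(s,170,60,130,120,5,'pics/s1.png')
p=ctrl.sense()['eef_pos'];print(proj('top',p),proj('side',p))
"
```

```text
shift [-0.0675 -0.0526  0.0953] turn [ 0.0028 -0.004  -0.0054] | mm [-10.122   -7.8894  14.2981] deg [ 0.2495 -0.3592 -0.4843] rows 0.4607389684994185 0.09114238143896065
t 1.85 tcp in rack [ 22.9653  -7.9118 139.3955] world [627.9244  85.4196 192.2026] F [0.2801 0.0772 0.074 ] w 0.7516534691249737 j [-0.0334  0.948   0.6375 -0.0448  2.0842 -1.6586]
[[171.2019 164.4608]] [[240.1494 103.755 ]]
```

View pics/t1.png

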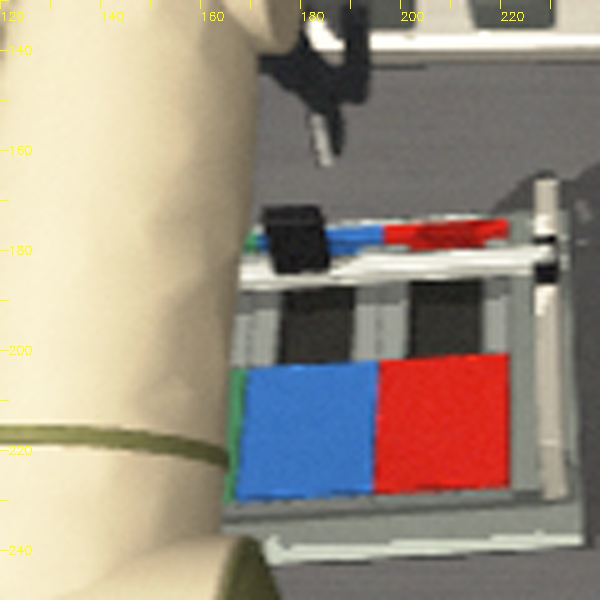

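View pics/s1.png

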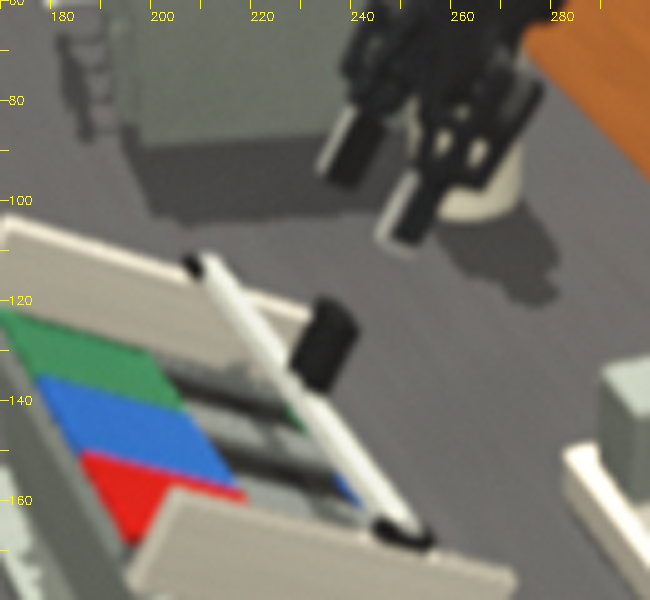

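```bash
python3 -c "
from h import *
M,o=rackT(RX,RY,RW)
P=np.array([(13+a,b,97) for a in(-7,7) for b in(-16,16)]+[(13-7,b,56) for b in(-16,16)])
q=proj('side',P@M.T+o);print(q,(q-[170,60])*5)
q=proj('top',P@M.T+o);print(q,(q-[120,130])*5)
"
```

```text
[[237.3482 119.565 ]
 [242.3893 125.7297]
 [232.7471 118.1008]
 [237.7334 124.2811]
 [230.0834 133.5785]
 [234.9133 139.9304]] [[336.7408 297.8252]
 [361.9464 328.6486]
 [313.7353 290.5038]
 [338.6669 321.4057]
 [300.4168 367.8926]
 [324.5663 399.6518]]
[[171.7478 171.0897]
 [183.8327 170.34  ]
 [171.3816 174.9107]
 [183.5634 174.1542]
 [174.3307 181.6041]
 [186.1067 180.8713]] [[258.7392 205.4484]
 [319.1635 201.6999]
 [256.9082 224.5536]
 [317.817  220.7708]
 [271.6536 258.0203]
 [330.5337 254.3564]]
```

Emit:
jog_arm([
  [[-0.04,-0.03,0.04,0,0,0],[-0.067,-0.053,0.095,0,-0.004,-0.005],[-0.067,-0.053,0.2,0,-0.004,-0.005],[-0.067,-0.053,0.3,0,-0.004,-0.005],[-0.067,-0.053,0.4,0,-0.004,-0.005],[-0.067,-0.053,0.47,0,-0.004,-0.005],[-0.067,-0.053,0.48,0,-0.004,-0.005],[-0.067,-0.053,0.48,0,-0.004,-0.005]],
])

```text
time_s: 2.62
eef_pos: [600.7, 75.9, 130.4]
ee_rot: [-0.256, -0.025, 0.966, -0.005]
force: [-0.7, -0.2, 0.5]
grip_width: 0.753
```

```bash
python3 -c "
from h import *
inslot()
im=capture('side')[:,:,::-1];crop(im,190,80,100,90,6,'pics/s2.png')
im=capture('top')[:,:,::-1];crop(im,120,130,120,120,5,'pics/t2.png')
"
```

```text
t 2.6167 tcp in rack [16.0916  0.1686 72.0222] world [600.6537  75.8923 130.4189] F [-0.723  -0.2138  0.465 ] w 0.7530989729206224 j [-0.0479  0.8945  0.8934 -0.048   1.8689 -1.6729]
```

View pics/s2.png

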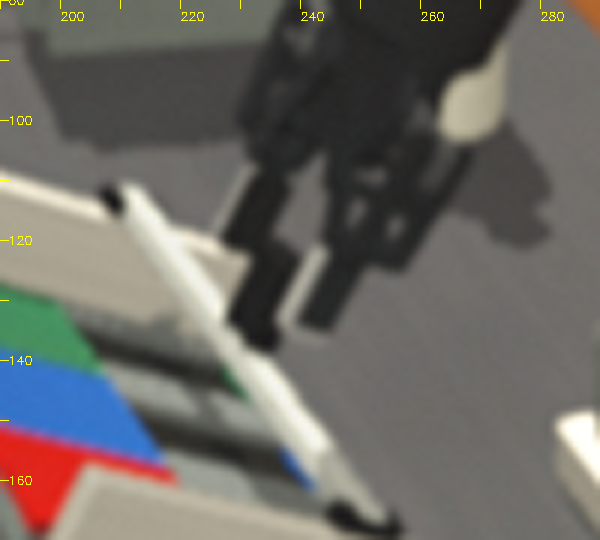

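View pics/t2.png

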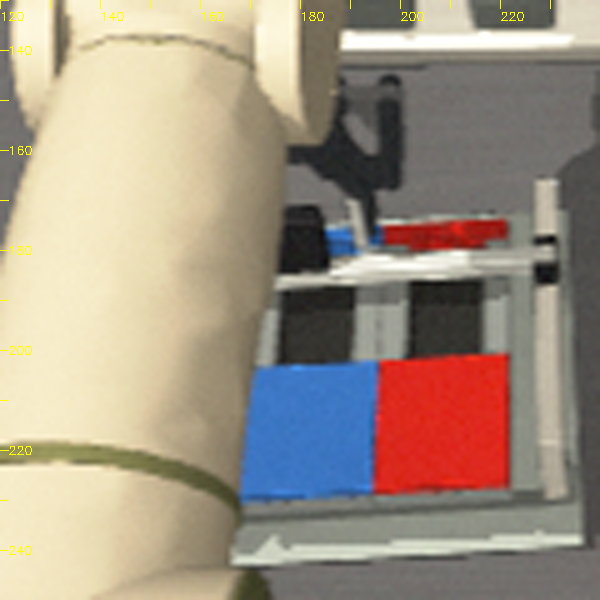

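```bash
python3 -c "
from h import *
delta(slotpose(13,0,64)); inslot()"
```

```text
shift [-0.018   0.0026  0.0575] turn [0.0024 0.0048 0.0003] | mm [-2.6997  0.3932  8.6248] deg [0.2173 0.4344 0.0238] rows 0.2169314520278538 0.06791741358805328
t 2.7167 tcp in rack [15.7648  0.427  72.6026] world [601.2397  75.6643 130.7581] F [ 0.2144 -0.5334 -0.0767] w 0.745924560181823 j [-0.0483  0.8947  0.8916 -0.048   1.8691 -1.6731]
```

Emit:
jog_arm([
  [[-0.01,0,0.03,0,0,0],[-0.018,0,0.055,0,0,0],[-0.018,0,0.06,0,0,0],[-0.018,0,0.06,0,0,0]],
])

```text
time_s: 3.05
eef_pos: [598.3, 75.4, 119.9]
ee_rot: [-0.257, -0.025, 0.966, -0.005]
force: [-0.1, 0.8, 0.2]
grip_width: 0.747
```

Emit:
jog_arm([
  [[0,0,0,0,0,0],[0,0,0,0,0,0],[0,0,0,0,0,0],[0,0,0,0,0,0],[0,0,0,0,0,0],[0,0,0,0,0,0],[0,0,0,0,0,0]],
], jaw=1, grip_force=30)

```text
time_s: 3.63
eef_pos: [598.7, 75.6, 120.5]
ee_rot: [-0.256, -0.025, 0.966, -0.004]
force: [2.7, 2.1, 2.9]
grip_width: 0.371
```

```bash
python3 -c "
from h import *
inslot()
im=capture('side')[:,:,::-1];crop(im,190,80,100,90,6,'pics/s3.png')
"
```

```text
t 3.6333 tcp in rack [12.8809  0.3802 62.4598] world [598.6669  75.5758 120.5322] F [2.7291 2.1374 2.9427] w 0.3714329519034708 j [-0.0487  0.898   0.913  -0.0474  1.8461 -1.6724]
```

View pics/s3.png

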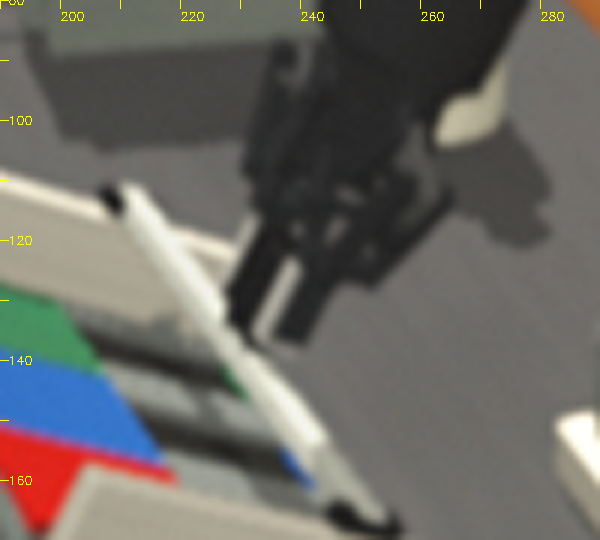

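Emit:
jog_arm([
  [[0.03,0,0,0,0,0],[0.1,0,0,0,0,0],[0.2,0,0,0,0,0],[0.3,0,0,0,0,0],[0.4,0,0,0,0,0],[0.48,0,0,0,0,0],[0.54,0,0,0,0,0],[0.56,0,0,0,0,0]],
])

```text
time_s: 4.35
eef_pos: [525.5, 72.0, 162.8]
ee_rot: [-0.255, -0.025, 0.967, -0.004]
force: [6.2, 5.3, 1.7]
grip_width: 0.367
```

Emit:
jog_arm([
  [[0.01,0,0,0,0,0],[0.015,0,0,0,0,0],[0.02,0,0,0,0,0],[0.025,0,0,0,0,0],[0.03,0,0,0,0,0],[0.03,0,0,0,0,0]],
])

```text
time_s: 4.85
eef_pos: [522.4, 71.8, 164.6]
ee_rot: [-0.255, -0.025, 0.967, -0.004]
force: [6.6, 6.6, 4.0]
grip_width: 0.373
```

```bash
python3 -c "
from h import *
inslot()
"
```

```text
t 4.85 tcp in rack [101.0735   0.094   62.4334] world [522.3673  71.8453 164.6057] F [6.6227 6.5834 3.9996] w 0.3727216004356211 j [-0.0606  0.6768  1.1994 -0.0519  1.7783 -1.681 ]
```

Emit:
jog_arm([
  [[0.005,0,0,0,0,0],[0.01,0,0,0,0,0],[0.015,0,0,0,0,0],[0.02,0,0,0,0,0],[0.02,0,0,0,0,0]],
])

```text
time_s: 5.27
eef_pos: [520.9, 71.8, 165.5]
ee_rot: [-0.253, -0.025, 0.967, -0.004]
force: [13.9, 7.5, -0.7]
grip_width: 0.372
```

```bash
python3 -c "
from h import *
inslot()
"
```

```text
t 5.2667 tcp in rack [102.7806   0.091   62.4388] world [520.8935  71.7707 165.4639] F [13.9266  7.4886 -0.7104] w 0.3722606837224938 j [-0.0611  0.6705  1.2069 -0.0515  1.7735 -1.6813]
```

Emit:
jog_arm([
  [[0.007,0,0,0,0,0],[0.015,0,0,0,0,0],[0.02,0,0,0,0,0],[0.02,0,0,0,0,0]],
])

```text
time_s: 5.6
eef_pos: [520.8, 71.7, 165.5]
ee_rot: [-0.249, -0.025, 0.968, -0.004]
force: [31.9, 8.5, -12.5]
grip_width: 0.372
```

```bash
python3 -c "
from h import *
inslot()
im=capture('side')[:,:,::-1];crop(im,160,80,120,120,5,'pics/s4.png')
im=capture('top')[:,:,::-1];crop(im,120,150,120,100,6,'pics/t4.png')
"
```

```text
t 5.6 tcp in rack [102.9251   0.1291  62.4159] world [520.7592  71.7254 165.5163] F [ 31.8977   8.5425 -12.5423] w 0.3724891088472581 j [-0.0616  0.6652  1.2131 -0.0505  1.7645 -1.6815]
```

View pics/s4.png

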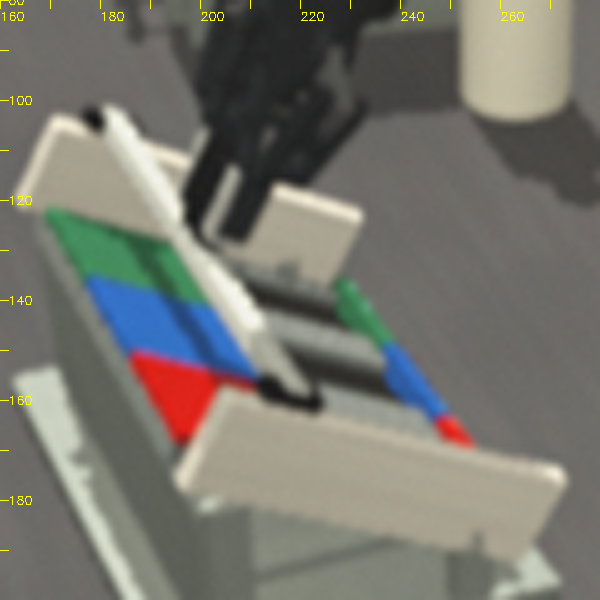

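View pics/t4.png

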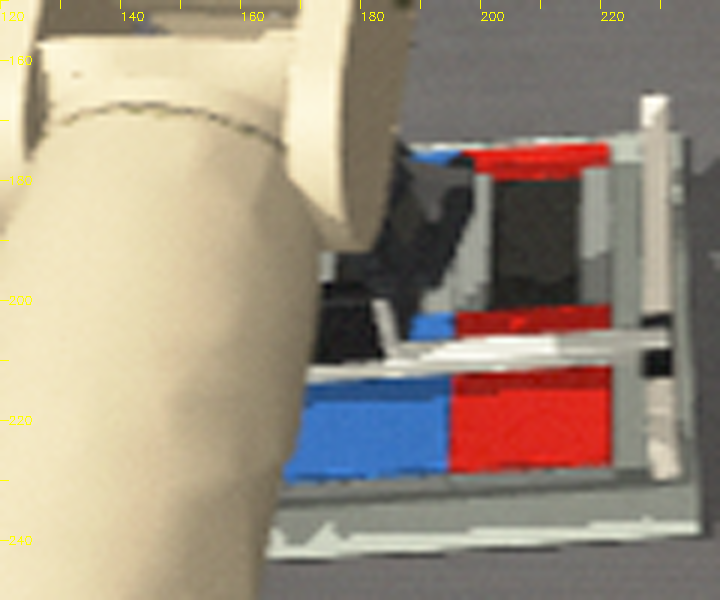

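Emit:
jog_arm([
  [[-0.02,0,0,0,0,0],[-0.03,0,0,0,0,0],[-0.03,0,0,0,0,0]],
])

```text
time_s: 5.95
eef_pos: [521.2, 71.8, 165.3]
ee_rot: [-0.255, -0.025, 0.967, -0.004]
force: [4.7, 5.6, 3.6]
grip_width: 0.366
```

Emit:
jog_arm([
  [[0,0,0,0,0,0],[0,0,0,0,0,0],[0,0,0,0,0,0],[0,0,0,0,0,0],[0,0,0,0,0,0]],
], jaw=-0.5)

```text
time_s: 6.37
eef_pos: [520.3, 71.0, 164.8]
ee_rot: [-0.256, -0.025, 0.966, -0.005]
force: [0.2, -0.3, -0.3]
grip_width: 0.751
```

```bash
python3 -c "
from h import *
inslot()
"
```

```text
t 6.3667 tcp in rack [102.9633   0.7927  61.535 ] world [520.3211  71.0379 164.7725] F [ 0.2363 -0.3144 -0.2868] w 0.7506559580262676 j [-0.0616  0.674   1.2051 -0.0535  1.7787 -1.6813]
```

Emit:
jog_arm([
  [[0,0,-0.1,0,0,0],[0,0,-0.25,0,0,0],[0,0,-0.45,0,0,0],[0,0,-0.6,0,0,0],[0,0,-0.7,0,0,0],[0,0,-0.7,0,0,0]],
])

```text
time_s: 6.87
eef_pos: [573.7, 73.3, 258.1]
ee_rot: [-0.254, -0.025, 0.967, -0.005]
force: [0.0, 0.7, -0.2]
grip_width: 0.748
```

```bash
python3 -c "
from h import *
inslot(); delta(downpose(596.7,-263.8,110,-.428))
for n in ('top','side'): cv2.imwrite(f'pics/{n}5.png',capture(n)[:,:,::-1])
crop(cv2.imread('pics/top5.png'),120,150,120,100,6,'pics/t5.png')
crop(cv2.imread('pics/side5.png'),160,90,120,120,5,'pics/s5.png')
"
```

```text
t 6.8667 tcp in rack [103.3549   1.3131 169.059 ] world [573.6974  73.327  258.0868] F [ 0.0208  0.6683 -0.2263] w 0.7483676290152548 j [-0.0536  0.7427  0.841  -0.055   2.0688 -1.6896]
shift [-0.5157 -2.2556  0.834 ] turn [-0.0762 -0.3212  0.2985] | mm [ -77.3562 -338.3465  125.1043] deg [ -6.8622 -28.9094  26.8646] rows 8.847374593090363 5.594521967500223
```

View pics/s5.png

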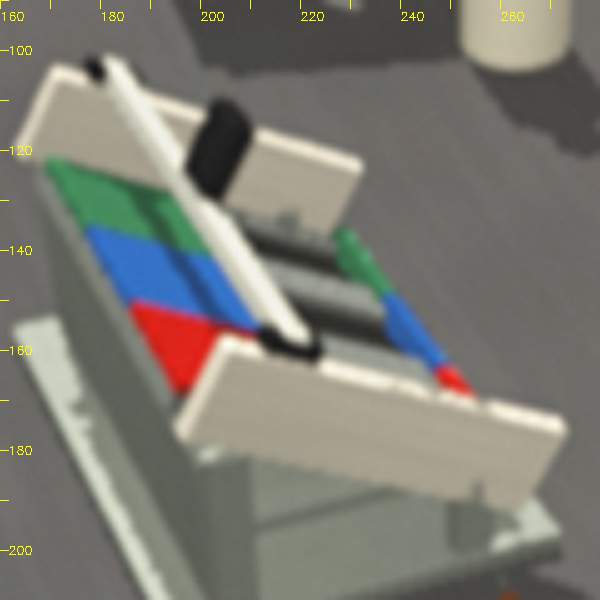

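View pics/t5.png

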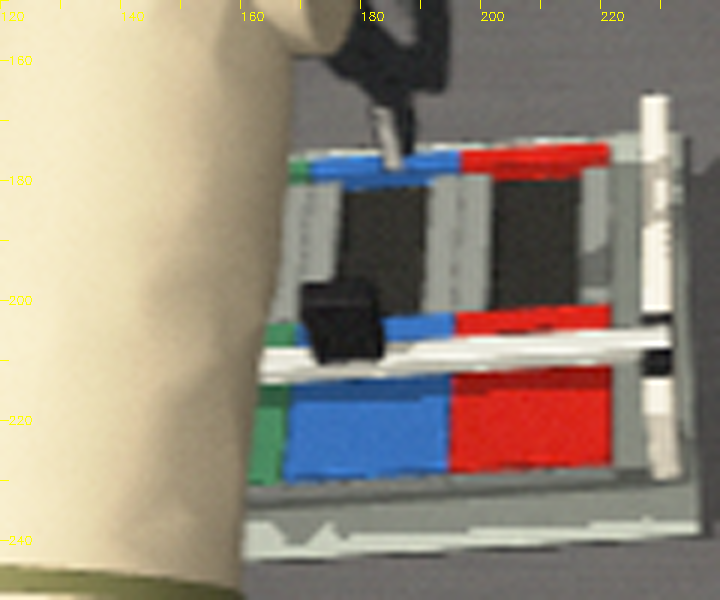

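```bash
python3 -c "
from h import *
M,o=rackT(RX,RY,RW)
for P in [(-40,50,0),(-40,94,0),(43,50,0),(43,94,0),(-43,36,14),(-43,108,14),(-51,36,14),(-51,108,14),(43,36,7),(100-6,36,56),(100+6,36,56),(93,-16,97),(93,16,97)]:
  q=proj('top',np.array(P)@M.T+o)[0];r=proj('side',np.array(P)@M.T+o)[0];print(P,(q-[120,150])*6+2.5,(r-[160,90])*5+2)
"
```

```text
(-40, 50, 0) [491.5508 192.5663] [427.0431 400.1138]
(-40, 94, 0) [583.0904 186.8672] [462.4256 448.8526]
(43, 50, 0) [487.223  324.9227] [289.6543 366.6454]
(43, 94, 0) [582.9057 318.9283] [322.7459 416.6026]
(-43, 36, 14) [458.8238 169.864 ] [433.362  363.6465]
(-43, 108, 14) [609.6198 160.4867] [492.2322 442.7279]
(-51, 36, 14) [459.3609 157.7228] [445.9172 366.8549]
(-51, 108, 14) [609.526  148.3901] [505.1016 445.7528]
(43, 36, 7) [454.7683 317.0232] [285.6533 339.4275]
(94, 36, 56) [435.9228 334.2364] [239.2092 229.2154]
(106, 36, 56) [434.86   355.7812] [217.2234 223.045 ]
(93, -16, 97) [298.7373 277.7208] [240.2604 102.572 ]
(93, 16, 97) [375.0172 272.9553] [263.5825 133.8664]
```

Emit:
jog_arm([
  [[0,-0.15,0,0,-0.03,0],[0,-0.35,0,-0.01,-0.08,0.04],[0,-0.55,0,-0.03,-0.14,0.1],[0,-0.8,0,-0.05,-0.2,0.15],[0,-1,0,-0.06,-0.26,0.22],[0,-1,0,-0.0762,-0.321,0.298],[0,-1,0,-0.0762,-0.321,0.298],[0,-1,0,-0.0762,-0.321,0.298]],
], jaw=-0.4)

```text
time_s: 7.63
eef_pos: [578.3, -76.3, 254.9]
ee_rot: [-0.003, 0.213, 0.977, -0.0]
force: [-0.2, 0.2, 0.2]
grip_width: 0.698
```

```bash
python3 -c "
from h import *
inslot(); delta(downpose(596.7,-263.8,110,-.428))
"
```

```text
t 7.6333 tcp in rack [104.6312 150.9687 164.6936] world [578.2822 -76.2946 254.9444] F [-0.1621  0.2221  0.1576] w 0.6978972897572996 j [-0.3315  0.4319  1.2675 -0.0009  1.4473 -1.4723]
shift [-0.6374 -1.0838  0.9646] turn [-0.0009 -0.0032 -0.0012] | mm [ -95.6155 -162.5645  144.6956] deg [-0.0803 -0.2873 -0.1086] rows 5.700496456864267 0.04433862944449768
```

Emit:
jog_arm([
  [[-0.1,-0.15,0,0,0,0],[-0.22,-0.38,0,0,0,0],[-0.35,-0.6,0.1,0,0,0],[-0.48,-0.82,0.3,0,0,0],[-0.58,-0.98,0.5,0,0,0],[-0.637,-1,0.7,0,0,0],[-0.637,-1,0.8,0,0,0],[-0.637,-1,0.8,0,0,0]],
])

```text
time_s: 8.3
eef_pos: [602.1, -251.5, 129.3]
ee_rot: [-0.008, 0.211, 0.977, 0.002]
force: [-0.3, 0.6, -0.6]
grip_width: 0.701
```

```bash
python3 -c "
from h import *
for n in ('top','side'): cv2.imwrite(f'pics/{n}6.png',capture(n)[:,:,::-1])
delta(downpose(596.7,-263.8,30,-.428));inslot();
crop(cv2.imread('pics/top6.png'),240,130,120,120,5,'pics/t6.png')
crop(cv2.imread('pics/side6.png'),230,170,110,110,5,'pics/s6.png')
"
```

```text
shift [ 0.0075 -0.0929  0.7005] turn [-0.0008 -0.0043  0.0017] | mm [  1.1206 -13.935  105.0718] deg [-0.0763 -0.384   0.151 ] rows 2.541912780689513 0.05860151434367376
t 8.4 tcp in rack [ 30.2805 327.5258  69.1703] world [ 604.1698 -251.7332  135.0434] F [0.132  0.689  0.6561] w 0.7009491943547266 j [-0.5725  0.6814  1.1817 -0.0024  1.285  -1.7173]
```

View pics/s6.png

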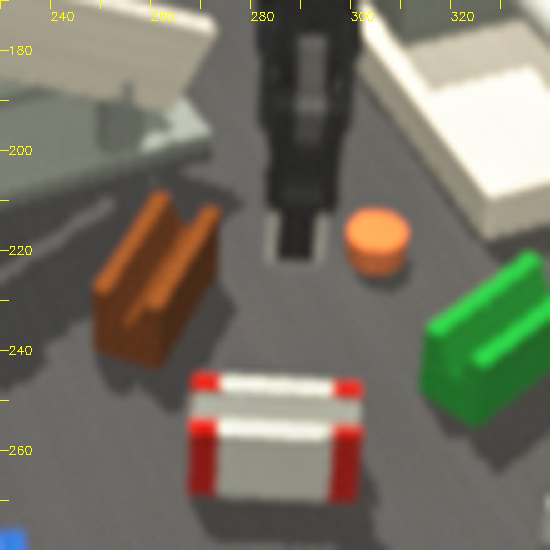

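View pics/t6.png

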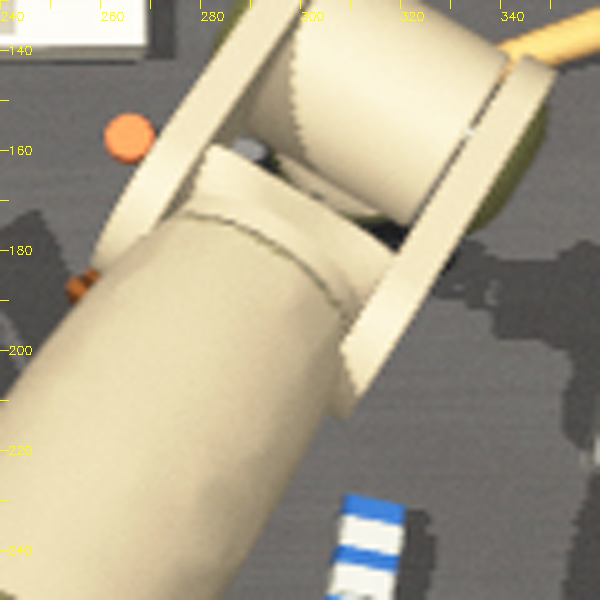

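Run:
```python
from h import *
sm=np.array([(-35,16,38),(35,16,38),(-35,-16,38),(35,-16,38),(-35,-16,0),(35,-16,0)])
sp=px([(190,374),(363,381),(188,423),(362,432),(189,494),(359,502)],230,170,5)
tp=px([(318,90),(378,112)],250,160,6)
def f(p):
    M=R.from_euler("z",p[2]).as_matrix();o=[p[0],p[1],0]
    return np.concatenate([proj("top",np.array([(35,16,38),(35,-16,38)])@M.T+o)-tp,proj("side",sm@M.T+o)-sp])
s=least_squares(lambda p:f(p).ravel(),[596,-263,-.42],x_scale=[10,10,.1],loss="soft_l1");print(s.x);print(f(s.x))
s2=least_squares(lambda p:f(p)[2:].ravel(),[596,-263,-.42],x_scale=[10,10,.1]);print(s2.x)
```

```text
[ 596.5569 -263.9333   -0.4282]
[[-0.4081 -0.3339]
 [-0.1639  0.3653]
 [ 0.692  -0.1661]
 [-0.4119 -0.0218]
 [ 0.5154  1.2384]
 [ 0.0723  1.0612]
 [-0.0861 -0.4454]
 [-0.5744 -0.4201]]
[ 596.7056 -263.3893   -0.426 ]
```

Emit:
jog_arm([
  [[0.007,-0.05,0.05,0,0,0],[0.007,-0.09,0.15,0,-0.004,0],[0.007,-0.09,0.25,0,-0.004,0],[0.007,-0.09,0.35,0,-0.004,0],[0.007,-0.09,0.42,0,-0.004,0],[0.007,-0.09,0.45,0,-0.004,0],[0.007,-0.09,0.45,0,-0.004,0]],
])

```text
time_s: 8.98
eef_pos: [597.2, -264.0, 67.5]
ee_rot: [0.0, 0.212, 0.977, -0.001]
force: [-1.0, 0.7, 0.3]
grip_width: 0.699
```

```bash
python3 -c "
from h import *
cv2.imwrite(f'pics/side7.png',capture('side')[:,:,::-1])
delta(downpose(596.6,-263.8,9,-.428));inslot();
crop(cv2.imread('pics/side7.png'),230,170,110,110,5,'pics/s7.png')
"
```

```text
shift [0.0078 0.0005 0.3957] turn [-0.0011  0.0013  0.0008] | mm [ 1.1722  0.0776 59.3621] deg [-0.0976  0.1203  0.0752] rows 1.4238303069939946 0.0240514147053695
t 9.0333 tcp in rack [  3.2225 339.6401   7.7979] world [ 597.5635 -264.2121   68.3645] F [-0.33   -0.6161 -0.2937] w 0.702924916865815 j [-0.5947  0.7435  1.256  -0.0015  1.1397 -1.7382]
```

View pics/s7.png

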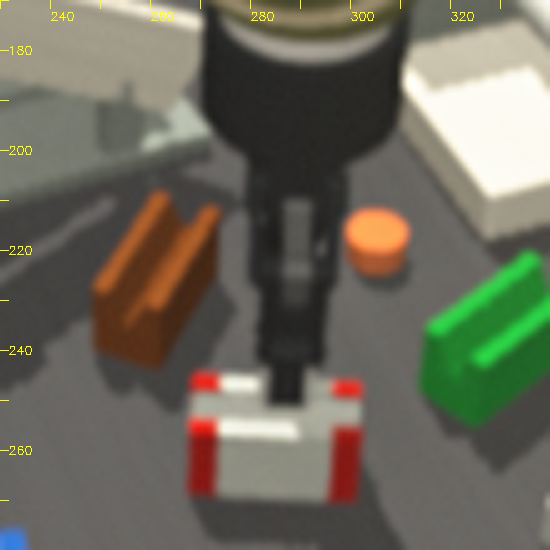

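Emit:
jog_arm([
  [[0.008,0,0.05,0,0,0],[0.008,0,0.13,0,0,0],[0.008,0,0.22,0,0,0],[0.008,0,0.3,0,0,0],[0.008,0,0.36,0,0,0],[0.008,0,0.395,0,0,0],[0.008,0,0.395,0,0,0]],
])

```text
time_s: 9.62
eef_pos: [595.7, -263.4, 6.8]
ee_rot: [-0.001, 0.212, 0.977, -0.0]
force: [-0.5, 0.7, -0.7]
grip_width: 0.698
```

Emit:
jog_arm([
  [[0,0,0,0,0,0],[0,0,0,0,0,0],[0,0,0,0,0,0],[0,0,0,0,0,0],[0,0,0,0,0,0],[0,0,0,0,0,0],[0,0,0,0,0,0]],
], jaw=1, grip_force=60)

```text
time_s: 10.2
eef_pos: [596.8, -264.3, 9.5]
ee_rot: [0.001, 0.212, 0.977, -0.001]
force: [0.2, -0.9, 4.9]
grip_width: 0.365
```

```bash
python3 -c "
from h import *
cv2.imwrite(f'pics/side8.png',capture('side')[:,:,::-1])
delta(downpose(596.6,-263.8,9,-.428));inslot();
crop(cv2.imread('pics/side8.png'),230,170,110,110,5,'pics/s8.png')
"
```

```text
shift [0.0026 0.0023 0.0038] turn [-0.0013  0.0022  0.0005] | mm [0.3851 0.3445 0.5695] deg [-0.1167  0.197   0.0476] rows 0.018439924251967197 0.03265836872121393
t 10.25 tcp in rack [-25.5166 339.6593 -43.4978] world [ 596.8065 -264.2712    9.5715] F [-1.074  -2.2111  5.9188] w 0.36532752601000995 j [-0.5954  0.8165  1.2916 -0.0017  1.0297 -1.7382]
```

View pics/s8.png

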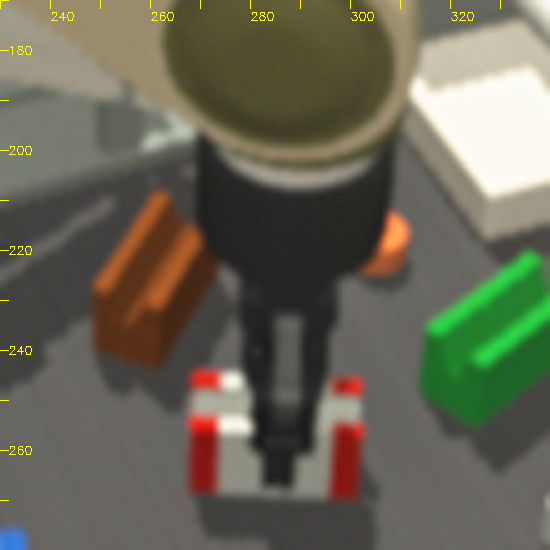

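Emit:
jog_arm([
  [[0,0,-0.03,0,0,0],[0,0,-0.1,0,0,0],[0,0,-0.25,0,0,0],[0,0,-0.45,0,0,0],[0,0,-0.65,0,0,0],[0,0,-0.85,0,0,0],[0,0,-1,0,0,0],[0,0,-1,0,0,0]],
])

```text
time_s: 10.92
eef_pos: [597.7, -264.2, 164.2]
ee_rot: [0.004, 0.212, 0.977, -0.002]
force: [0.4, 0.3, -3.3]
grip_width: 0.365
```

Emit:
jog_arm([
  [[0,0,-0.1,0,0,0],[0,0,-0.3,0,0,0],[0,0,-0.5,0,0,0],[0,0,-0.65,0,0,0],[0,0,-0.7,0,0,0],[0,0,-0.7,0,0,0]],
])

```text
time_s: 11.42
eef_pos: [596.4, -263.3, 264.0]
ee_rot: [0.001, 0.212, 0.977, -0.001]
force: [-0.6, 0.2, -5.4]
grip_width: 0.365
```

```bash
python3 -c "
from h import *
inslot();T=slotpose(-2,72,100);print(T[1]);delta(T)
"
```

```text
t 11.4167 tcp in rack [102.0034 338.6705 176.6177] world [ 596.3772 -263.3036  263.9571] F [-0.5642  0.2233 -5.4139] w 0.3652242190660227 j [-0.5947  0.5896  1.0009 -0.0012  1.5479 -1.7384]
[634.046    5.7194 145.6025]
shift [0.5164 1.7378 0.7846] turn [ 0.0785  0.3284 -0.2987] | mm [ 77.4674 260.6672 117.6926] deg [  7.0622  29.5578 -26.8809] rows 7.105776103202379 5.666545029664751
```

Emit:
jog_arm([
  [[0.05,0.15,0,0,0.02,0],[0.1,0.3,0,0.01,0.06,-0.05],[0.16,0.5,0,0.03,0.12,-0.1],[0.22,0.7,0,0.04,0.18,-0.15],[0.27,0.88,0,0.06,0.24,-0.21],[0.3,1,0,0.07,0.29,-0.26],[0.3,1,0,0.0785,0.328,-0.299],[0.3,1,0,0.0785,0.328,-0.299]],
])

```text
time_s: 12.08
eef_pos: [618.0, -106.3, 257.8]
ee_rot: [-0.263, -0.029, 0.964, -0.006]
force: [0.1, -0.5, -5.5]
grip_width: 0.362
```

```bash
python3 -c "
from h import *
inslot();T=slotpose(-2,72,100);delta(T)
"
```

```text
t 12.0833 tcp in rack [ 73.0472 182.9804 186.2109] world [ 618.0238 -106.2582  257.787 ] F [ 0.1007 -0.4905 -5.4739] w 0.3617744231813536 j [-0.2873  0.9073  0.5505 -0.2076  2.1813 -1.9939]
shift [-0.5111  0.7358  0.5704] turn [ 0.0004 -0.0059  0.0047] | mm [-76.6638 110.3723  85.5667] deg [ 0.0329 -0.5346  0.422 ] rows 3.8204861503312046 0.09523760352884864
```

Emit:
jog_arm([
  [[-0.05,0.1,0,0,0,0],[-0.15,0.25,0,0,0,0],[-0.28,0.45,0,0,0,0],[-0.42,0.65,0,0,-0.003,0.003],[-0.51,0.736,0.1,0,-0.006,0.005],[-0.51,0.736,0.3,0,-0.006,0.005],[-0.51,0.736,0.5,0,-0.006,0.005],[-0.51,0.736,0.57,0,-0.006,0.005]],
])

```text
time_s: 12.75
eef_pos: [629.9, 3.6, 143.6]
ee_rot: [-0.26, -0.021, 0.965, -0.006]
force: [-1.0, 0.2, -5.0]
grip_width: 0.366
```

Emit:
jog_arm([
  [[0,0,0,0,0,0],[0,0,0,0,0,0]],
])

```text
time_s: 12.92
eef_pos: [635.0, 2.6, 151.2]
ee_rot: [-0.254, -0.021, 0.967, -0.007]
force: [0.4, 1.1, -3.1]
grip_width: 0.36
```

```bash
python3 -c "
from h import *
for n in ('top','side'): cv2.imwrite(f'pics/{n}9.png',capture(n)[:,:,::-1])
inslot();T=slotpose(-2,72,10);delta(T)
crop(cv2.imread('pics/top9.png'),170,110,120,120,5,'pics/t9.png')
crop(cv2.imread('pics/side9.png'),190,90,120,120,5,'pics/s9.png')
"
```

```text
t 13.0167 tcp in rack [ -0.174   75.0065 106.7885] world [636.0144   2.8124 152.3946] F [ 1.5143 -0.2799 -3.5453] w 0.3617258988141038 j [-0.1413  0.9612  0.7069 -0.1021  1.974  -1.7717]
shift [-0.0034  0.0198  0.6454] turn [ 0.0003  0.0084 -0.0057] | mm [-0.5154  2.9728 96.8054] deg [ 0.0262  0.7598 -0.5159] rows 2.322599838838358 0.1283212131382485
```

View pics/s9.png

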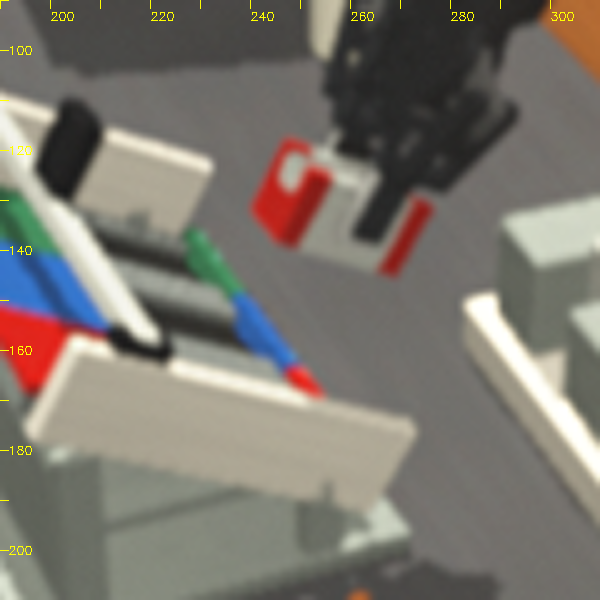

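View pics/t9.png

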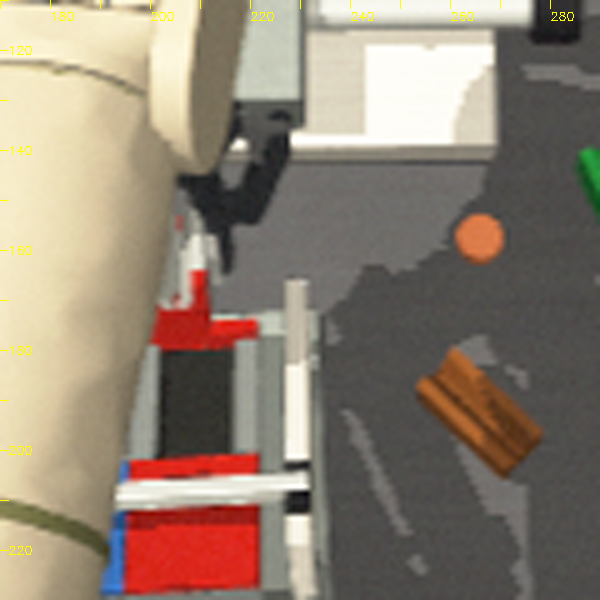

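Emit:
jog_arm([
  [[0,0.01,0.06,0,0.004,-0.003],[-0.003,0.02,0.15,0,0.008,-0.006],[-0.003,0.02,0.25,0,0.008,-0.006],[-0.003,0.02,0.35,0,0.008,-0.006],[-0.003,0.02,0.42,0,0.008,-0.006],[-0.003,0.02,0.45,0,0.008,-0.006],[-0.003,0.02,0.45,0,0.008,-0.006],[-0.003,0.02,0.45,0,0.008,-0.006]],
])

```text
time_s: 13.68
eef_pos: [602.9, 4.6, 92.9]
ee_rot: [-0.259, -0.026, 0.965, -0.007]
force: [-0.4, -0.1, -3.5]
grip_width: 0.364
```

Emit:
jog_arm([
  [[0,0,0,0,0,0],[0,0,0,0,0,0],[0,0,0,0,0,0]],
])

```text
time_s: 13.93
eef_pos: [602.4, 4.7, 92.5]
ee_rot: [-0.26, -0.026, 0.965, -0.006]
force: [0.4, 0.2, -4.1]
grip_width: 0.364
```

```bash
python3 -c "
from h import *
for n in ('top','side'): cv2.imwrite(f'pics/{n}10.png',capture(n)[:,:,::-1])
inslot();T=slotpose(-2,72,10);delta(T)
crop(cv2.imread('pics/top10.png'),170,130,100,100,6,'pics/t10.png')
crop(cv2.imread('pics/side10.png'),190,90,100,110,5,'pics/s10.png')
"
```

```text
t 14.0333 tcp in rack [-1.0529 71.2789 37.8291] world [602.1465   4.7621  92.2345] F [ 0.3651  0.0822 -4.3362] w 0.3633236582769414 j [-0.1443  0.9285  0.9329 -0.1008  1.7974 -1.7664]
shift [-0.0069 -0.0049  0.1855] turn [ 0.0002 -0.002   0.0014] | mm [-1.0339 -0.7326 27.8257] deg [ 0.0191 -0.1819  0.1269] rows 0.6679751929781205 0.031092412223408174
```

View pics/s10.png

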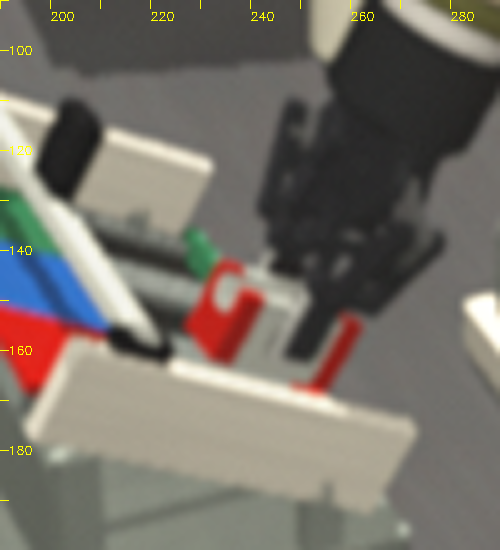

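View pics/t10.png

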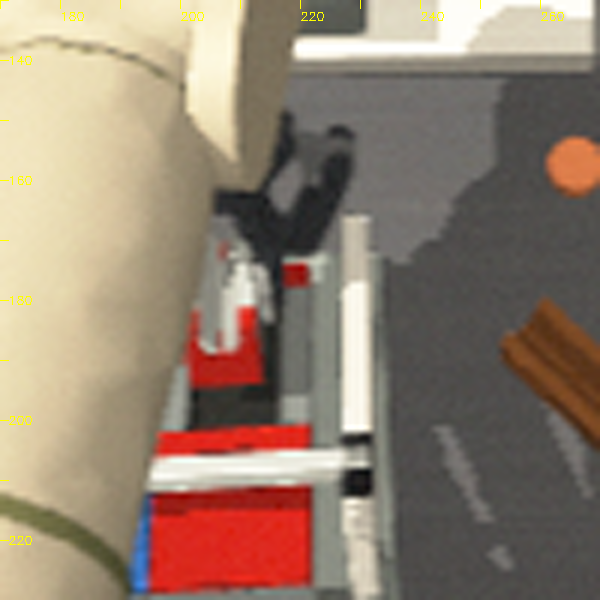

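Emit:
jog_arm([
  [[0,-0.003,0.03,0,0,0],[0,-0.003,0.07,0,-0.002,0],[0,-0.003,0.11,0,-0.002,0],[0,-0.003,0.14,0,-0.002,0],[0,-0.003,0.15,0,-0.002,0],[0,-0.003,0.15,0,-0.002,0],[0,-0.003,0.15,0,-0.002,0]],
])

```text
time_s: 14.62
eef_pos: [590.7, 3.7, 72.7]
ee_rot: [-0.259, -0.026, 0.966, -0.006]
force: [-0.1, -0.7, -3.7]
grip_width: 0.364
```

```bash
python3 -c "
from h import *
inslot();T=slotpose(-2,72,10);delta(T)
"
```

```text
t 14.6167 tcp in rack [-0.8851 71.7241 15.1623] world [590.7071   3.714   72.6884] F [-0.1238 -0.704  -3.71  ] w 0.363943908264614 j [-0.1482  0.9198  1.0026 -0.101   1.7337 -1.7639]
shift [-0.0074 -0.0019  0.0344] turn [ 0.0002 -0.0003  0.0014] | mm [-1.1165 -0.2803  5.1617] deg [ 0.0209 -0.0256  0.1271] rows 0.12682350323317876 0.01833905553058355
```

Emit:
jog_arm([
  [[0,0,0.008,0,0,0],[0,0,0.016,0,0,0],[0,0,0.024,0,0,0],[0,0,0.03,0,0,0],[0,0,0.03,0,0,0]],
])

```text
time_s: 15.03
eef_pos: [588.3, 3.6, 68.5]
ee_rot: [-0.259, -0.026, 0.965, -0.006]
force: [0.6, 0.1, -5.0]
grip_width: 0.367
```

Emit:
jog_arm([
  [[0,0,0.005,0,0,0],[0,0,0.01,0,0,0],[0,0,0.015,0,0,0],[0,0,0.015,0,0,0]],
])

```text
time_s: 15.37
eef_pos: [588.1, 3.6, 68.3]
ee_rot: [-0.258, -0.026, 0.966, -0.006]
force: [3.5, 1.2, 5.9]
grip_width: 0.364
```

```bash
python3 -c "
from h import *
inslot();print(ctrl.sense()['wrist_torque'])
"
```

```text
t 15.3667 tcp in rack [-0.855  71.7124 10.0261] world [588.1159   3.5893  68.2553] F [3.4798 1.213  5.9015] w 0.36436208491290983 j [-0.149   0.9169  1.0198 -0.1009  1.7166 -1.763 ]
[ 0.2425 -0.2324 -0.0799]
```

```bash
python3 -c "
from h import *
for n in ('top','side'): cv2.imwrite(f'pics/{n}11.png',capture(n)[:,:,::-1])
crop(cv2.imread('pics/top11.png'),170,140,80,80,7,'pics/t11.png')
crop(cv2.imread('pics/side11.png'),200,110,90,80,7,'pics/s11.png')
"
```

```text
(no output)
```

View pics/s11.png

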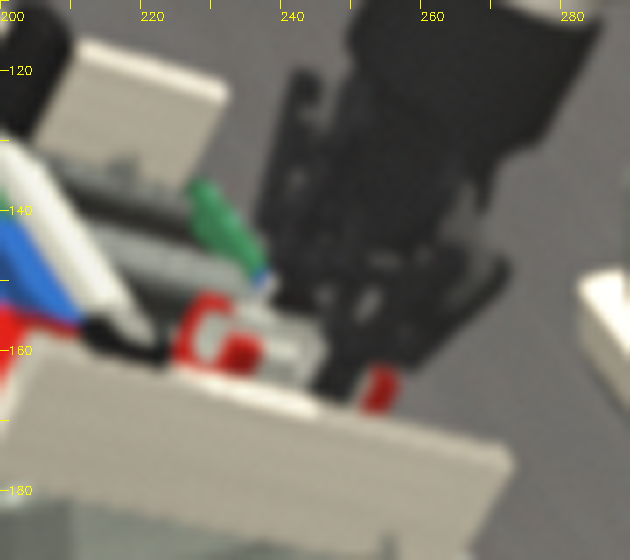

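View pics/t11.png

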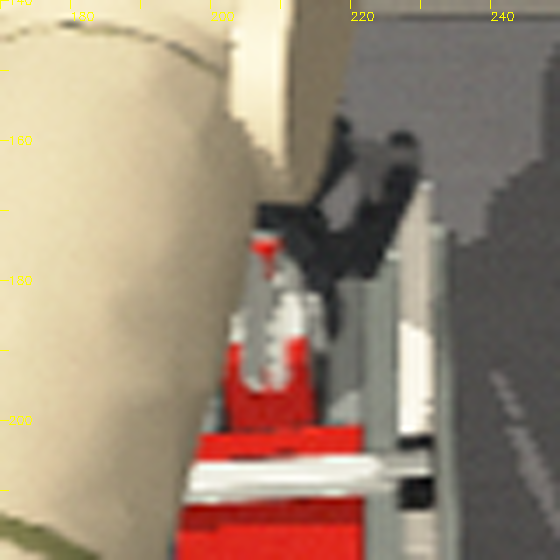

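```bash
python3 -c "
from h import *
M,o=rackT(RX,RY,RW)
for P in [(34,72,0),(34,72,38),(43,72,7),(42.3,72,6.8),(43,72,0),(-36,72,38),(-36,72,0)]:
  q=proj('top',np.array(P)@M.T+o)[0];r=proj('side',np.array(P)@M.T+o)[0];print(P,q,r,(q-[170,140])*7+3,(r-[200,110])*7+3)
"
```

```text
(34, 72, 0) [208.8043 200.7523] [223.9148 168.5964] [274.6298 428.2659] [170.4039 413.1746]
(34, 72, 38) [207.281 191.675] [230.9012 155.43  ] [263.9673 364.7249] [219.3087 321.0101]
(43, 72, 7) [208.4851 201.5998] [222.0656 165.4433] [272.3954 434.1984] [157.4594 391.1031]
(42.3, 72, 6.8) [208.4964 201.4524] [222.2731 165.5713] [272.475  433.1667] [158.9118 391.9988]
(43, 72, 0) [208.7619 203.2375] [220.7942 167.8556] [274.333  445.6626] [148.5594 407.9895]
(-36, 72, 38) [207.6615 173.0598] [254.2556 161.5044] [266.6302 234.4186] [382.7889 363.531 ]
(-36, 72, 0) [209.1204 182.2208] [247.218  174.1277] [276.843  298.5455] [333.526  451.8939]
```

Emit:
jog_arm([
  [[0,0,0,0,0,0],[0,0,0,0,0,0],[0,0,0,0,0,0],[0,0,0,0,0,0]],
], jaw=-0.1)

```text
time_s: 15.8
eef_pos: [587.2, 3.5, 66.7]
ee_rot: [-0.259, -0.026, 0.965, -0.006]
force: [-0.8, -0.1, -0.2]
grip_width: 0.547
```

```bash
python3 -c "
from h import *
inslot()
"
```

```text
t 15.8 tcp in rack [-0.8197 71.726   8.1679] world [587.1583   3.5252  66.6637] F [-0.8402 -0.1492 -0.227 ] w 0.5470187828645272 j [-0.1492  0.9188  1.0217 -0.1013  1.7162 -1.763 ]
```

Retreat square out of the slot.

Emit:
jog_arm([
  [[0,0,-0.05,0,0,0],[0,0,-0.15,0,0,0],[0,0,-0.3,0,0,0],[0,0,-0.5,0,0,0],[0,0,-0.7,0,0,0],[0,0,-0.9,0,0,0],[0,0,-1,0,0,0],[0,0,-1,0,0,0]],
])

```text
time_s: 16.47
eef_pos: [663.7, 7.4, 199.4]
ee_rot: [-0.256, -0.026, 0.966, -0.007]
force: [0.3, 0.3, 0.3]
grip_width: 0.551
```

```bash
python3 -c "
from h import *
for n in ('top','side'): cv2.imwrite(f'pics/{n}12.png',capture(n)[:,:,::-1])
crop(cv2.imread('pics/top12.png'),170,150,80,80,7,'pics/t12.png')
crop(cv2.imread('pics/side12.png'),200,110,90,80,7,'pics/s12.png')
inslot();delta(downpose(441.9,-288.6,200,-.223))
"
```

```text
t 16.5667 tcp in rack [ -1.3633  71.7435 157.4727] world [662.1785   7.4574 195.6937] F [ 0.1692 -0.527  -1.0719] w 0.5453620941314254 j [-0.1299  1.056   0.4189 -0.1107  2.1814 -1.7952]
shift [ 1.3779 -1.8909  0.761 ] turn [-0.0454 -0.332   0.1728] | mm [ 206.6783 -283.6285  114.1495] deg [ -4.0836 -29.8818  15.5515] rows 8.849900367434811 4.739242307492302
```

View pics/s12.png

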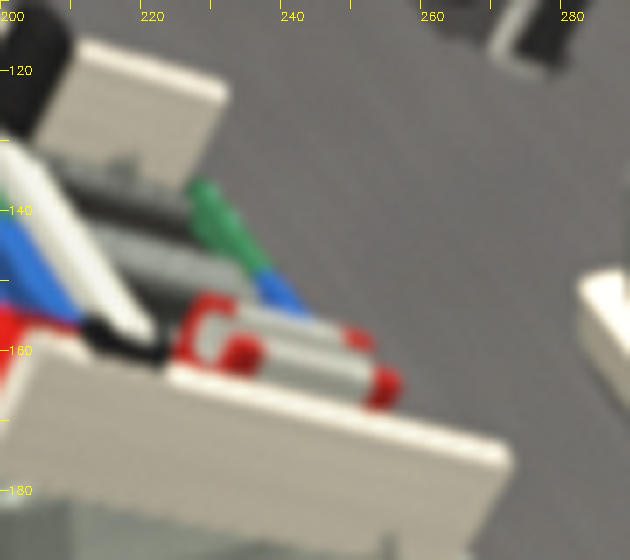

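View pics/t12.png

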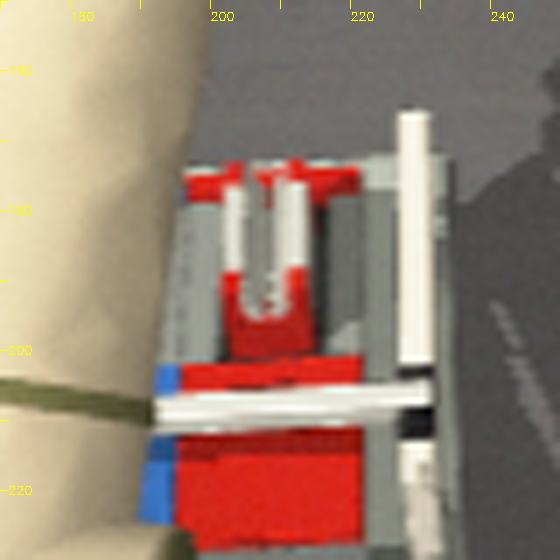

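Emit:
jog_arm([
  [[0.03,-0.15,-0.05,0,-0.03,0],[0.1,-0.35,-0.1,0,-0.08,0.02],[0.2,-0.55,-0.15,-0.01,-0.14,0.06],[0.3,-0.75,-0.15,-0.02,-0.2,0.1],[0.4,-0.9,-0.15,-0.03,-0.26,0.14],[0.5,-1,-0.15,-0.045,-0.332,0.173],[0.55,-1,-0.15,-0.045,-0.332,0.173],[0.55,-1,-0.15,-0.045,-0.332,0.173]],
], jaw=-0.4)

```text
time_s: 17.23
eef_pos: [607.8, -146.1, 257.8]
ee_rot: [-0.0, 0.112, 0.994, -0.0]
force: [0.9, 0.6, 0.6]
grip_width: 0.702
```

```bash
python3 -c "
from h import *
inslot();delta(downpose(441.9,-288.6,120,-.223))
"
```

```text
t 17.2333 tcp in rack [ 83.7275 222.2725 180.0649] world [ 607.7842 -146.1438  257.8045] F [0.8605 0.5624 0.6343] w 0.7024071587969878 j [-0.4229  0.5267  1.1165 -0.0005  1.4986 -1.7682]
shift [ 0.8654 -1.1724  0.9195] turn [-0.0003 -0.0001 -0.0015] | mm [ 129.8152 -175.8604  137.9223] deg [-0.0287 -0.0131 -0.1385] rows 6.198074281850806 0.019837043845248252
```

Emit:
jog_arm([
  [[0.12,-0.15,0,0,0,0],[0.27,-0.33,0.1,0,0,0],[0.42,-0.53,0.25,0,0,0],[0.58,-0.75,0.4,0,0,0],[0.72,-0.9,0.6,0,0,0],[0.82,-0.98,0.75,0,0,0],[0.865,-1,0.8,0,0,0],[0.865,-1,0.8,0,0,0]],
])

```text
time_s: 17.9
eef_pos: [448.8, -262.4, 134.0]
ee_rot: [-0.003, 0.112, 0.994, 0.002]
force: [0.2, 1.0, -0.5]
grip_width: 0.702
```

Emit:
jog_arm([
  [[0,-0.08,0.05,0,0,0],[0,-0.17,0.2,0,0,0],[0,-0.17,0.35,0,0,0],[0,-0.17,0.42,0,0,0],[0,-0.17,0.45,0,0,0],[0,-0.17,0.45,0,0,0]],
])

```text
time_s: 18.4
eef_pos: [445.6, -287.9, 69.3]
ee_rot: [-0.0, 0.111, 0.994, -0.0]
force: [0.6, 1.3, 0.1]
grip_width: 0.704
```

```bash
python3 -c "
from h import *
cv2.imwrite(f'pics/side13.png',capture('side')[:,:,::-1])
crop(cv2.imread('pics/side13.png'),160,210,110,100,6,'pics/s13.png')
inslot();delta(downpose(441.9,-288.6,9,-.223))
"
```

```text
t 18.45 tcp in rack [136.4579 355.644  -67.0571] world [ 445.8035 -288.2281   70.1558] F [-0.168  -0.3171 -0.1904] w 0.7018396246546061 j [-0.7947  0.5086  1.6706 -0.0002  0.961  -2.1433]
shift [ 0.0253 -0.0078  0.4077] turn [-0.0006  0.0007  0.0006] | mm [ 3.7943 -1.1675 61.1527] deg [-0.0516  0.0643  0.0509] rows 1.469578514427394 0.013539135215328651
```

View pics/s13.png

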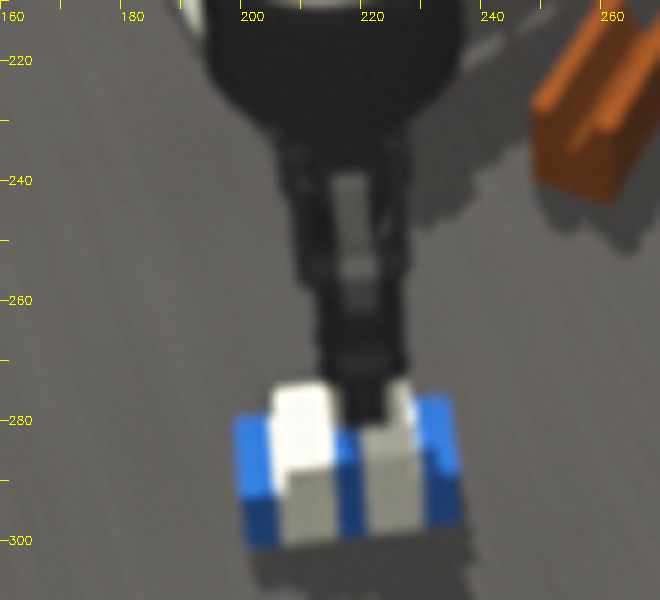

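Emit:
jog_arm([
  [[0.015,-0.005,0.04,0,0,0],[0.025,-0.008,0.1,0,0,0],[0.025,-0.008,0.2,0,0,0],[0.025,-0.008,0.29,0,0,0],[0.025,-0.008,0.36,0,0,0],[0.025,-0.008,0.4,0,0,0],[0.025,-0.008,0.4,0,0,0]],
])

```text
time_s: 19.03
eef_pos: [440.7, -288.2, 8.6]
ee_rot: [-0.0, 0.111, 0.994, 0.0]
force: [-0.2, 0.5, 0.0]
grip_width: 0.699
```

Emit:
jog_arm([
  [[0,0,0,0,0,0],[0,0,0,0,0,0],[0,0,0,0,0,0],[0,0,0,0,0,0],[0,0,0,0,0,0],[0,0,0,0,0,0],[0,0,0,0,0,0]],
], jaw=1, grip_force=60)

```text
time_s: 19.62
eef_pos: [441.6, -288.9, 10.5]
ee_rot: [0.001, 0.111, 0.994, -0.001]
force: [0.4, 1.4, 6.2]
grip_width: 0.364
```

```bash
python3 -c "
from h import *
cv2.imwrite(f'pics/side14.png',capture('side')[:,:,::-1])
crop(cv2.imread('pics/side14.png'),160,210,110,100,6,'pics/s14.png')
inslot();delta(downpose(441.9,-288.6,9,-.223))
"
```

```text
t 19.6667 tcp in rack [ 110.3162  356.1216 -120.7959] world [ 441.6045 -288.9275   10.5458] F [0.0974 1.8326 6.7562] w 0.3621892390672403 j [-0.8016  0.6     1.7139 -0.      0.8252 -2.1492]
shift [-0.0014  0.0026  0.0103] turn [-0.0008  0.0013 -0.0001] | mm [-0.2126  0.3868  1.5457] deg [-0.0765  0.1159 -0.0105] rows 0.03854830417228396 0.019449285811622932
```

View pics/s14.png

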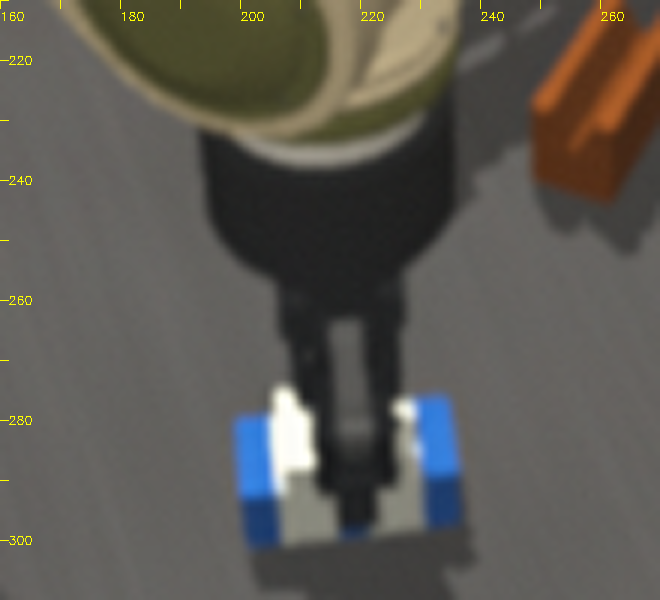

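Gripped centrally (width 31 mm, TCP 10.5 mm above its underside). Lift.

Emit:
jog_arm([
  [[0,0,-0.03,0,0,0],[0,0,-0.1,0,0,0],[0,0,-0.25,0,0,0],[0,0,-0.45,0,0,0],[0,0,-0.65,0,0,0],[0,0,-0.85,0,0,0],[0,0,-1,0,0,0],[0,0,-1,0,0,0]],
])

```text
time_s: 20.33
eef_pos: [442.3, -289.7, 164.6]
ee_rot: [0.003, 0.111, 0.994, -0.003]
force: [0.1, -0.1, -4.9]
grip_width: 0.362
```

Emit:
jog_arm([
  [[-0.1,0,-0.1,0,0,0],[-0.3,0.1,-0.3,0,0,0],[-0.5,0.3,-0.5,0,0,0],[-0.7,0.5,-0.7,0,0,0],[-0.9,0.65,-0.8,0,0,0],[-1,0.7,-0.85,0,0,0],[-1,0.7,-0.85,0,0,0]],
])

```text
time_s: 20.92
eef_pos: [615.5, -216.4, 288.7]
ee_rot: [0.003, 0.109, 0.994, -0.0]
force: [0.6, -0.2, -5.3]
grip_width: 0.364
```

```bash
python3 -c "
from h import *
inslot();delta(slotpose(-2,0,110))
"
```

```text
t 20.9167 tcp in rack [ 95.6703 292.8298 208.8202] world [ 615.5231 -216.3914  288.6787] F [ 0.5943 -0.2177 -5.3365] w 0.36424633413225826 j [-0.5179  0.5831  0.9493  0.0016  1.6031 -1.8701]
shift [0.3027 1.9439 0.8938] turn [ 0.0445  0.3353 -0.1689] | mm [ 45.3999 291.5812 134.0651] deg [  4.0079  30.1727 -15.2004] rows 7.772677795621876 4.751696276107152
```

Emit:
jog_arm([
  [[0,0.15,0,0,0.02,0],[0,0.3,0,0.01,0.07,-0.03],[0,0.5,0,0.02,0.13,-0.06],[0,0.7,0,0.03,0.19,-0.09],[0,0.88,0,0.035,0.25,-0.12],[0,1,0,0.04,0.3,-0.15],[0,1,0,0.0445,0.335,-0.169],[0,1,0,0.0445,0.335,-0.169]],
])

```text
time_s: 21.58
eef_pos: [644.9, -71.6, 281.6]
ee_rot: [-0.265, -0.026, 0.964, -0.005]
force: [0.4, -0.8, -7.7]
grip_width: 0.359
```

```bash
python3 -c "
from h import *
inslot();delta(slotpose(-2,0,120))
"
```

```text
t 21.5833 tcp in rack [ 60.0724 149.831  221.1468] world [644.9457 -71.6456 281.5549] F [ 0.4308 -0.7819 -7.6593] w 0.3592622053484825 j [-0.2345  1.0337  0.2501 -0.2037  2.3667 -1.9671]
shift [-0.424   0.996   0.6722] turn [ 0.0022 -0.0084  0.0009] | mm [-63.6032 149.3995 100.8335] deg [ 0.1965 -0.7535  0.0776] rows 4.583597993423745 0.10930166237555655
```

Emit:
jog_arm([
  [[-0.03,0.1,0.05,0,0,0],[-0.1,0.28,0.15,0,0,0],[-0.2,0.5,0.25,0,0,0],[-0.32,0.75,0.35,0,-0.004,0],[-0.4,0.92,0.45,0,-0.008,0],[-0.424,0.99,0.55,0,-0.008,0],[-0.424,0.996,0.6,0,-0.008,0],[-0.424,0.996,0.6,0,-0.008,0]],
])

```text
time_s: 22.25
eef_pos: [644.9, 77.1, 175.3]
ee_rot: [-0.256, -0.023, 0.966, -0.005]
force: [0.7, -0.3, -5.5]
grip_width: 0.364
```

Emit:
jog_arm([
  [[0,0,0,0,0,0],[0,0,0,0,0,0],[0,0,0,0,0,0]],
])

```text
time_s: 22.5
eef_pos: [646.5, 75.9, 178.3]
ee_rot: [-0.254, -0.023, 0.967, -0.005]
force: [0.6, 0.4, -6.5]
grip_width: 0.361
```

```bash
python3 -c "
from h import *
inslot();delta(slotpose(-1,0,11))
cv2.imwrite(f'pics/side15.png',capture('side')[:,:,::-1])
crop(cv2.imread('pics/side15.png'),190,60,100,110,5,'pics/s15.png')
"
```

```text
t 22.5 tcp in rack [  0.4046   2.5829 136.4166] world [646.4998  75.8884 178.3425] F [ 0.5615  0.376  -6.4801] w 0.3610365941000696 j [-0.0452  1.0017  0.5644 -0.0507  2.0871 -1.6761]
shift [-0.0012  0.0139  0.8362] turn [ 0.0025  0.0062 -0.0031] | mm [ -0.1773   2.0867 125.4335] deg [ 0.2285  0.5554 -0.2822] rows 3.008417763513631 0.09267355188987571
```

View pics/s15.png

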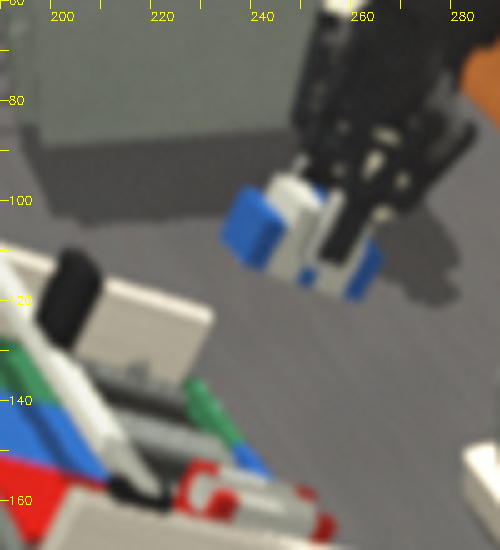

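Emit:
jog_arm([
  [[0,0.007,0.05,0.001,0.003,-0.001],[0,0.014,0.15,0.002,0.006,-0.003],[0,0.014,0.28,0.002,0.006,-0.003],[0,0.014,0.4,0.002,0.006,-0.003],[0,0.014,0.52,0.002,0.006,-0.003],[0,0.014,0.6,0.002,0.006,-0.003],[0,0.014,0.66,0.002,0.006,-0.003],[0,0.014,0.68,0.002,0.006,-0.003]],
])

```text
time_s: 23.22
eef_pos: [595.1, 76.3, 88.0]
ee_rot: [-0.26, -0.026, 0.965, -0.006]
force: [0.6, -0.1, -6.5]
grip_width: 0.36
```

Emit:
jog_arm([
  [[0,0,0,0,0,0],[0,0,0,0,0,0],[0,0,0,0,0,0],[0,0,0,0,0,0]],
])

```text
time_s: 23.55
eef_pos: [596.2, 76.6, 89.4]
ee_rot: [-0.259, -0.026, 0.965, -0.007]
force: [0.0, 0.5, -5.0]
grip_width: 0.365
```

```bash
python3 -c "
from h import *
inslot();delta(slotpose(-1,0,11))
for n in ('top','side'): cv2.imwrite(f'pics/{n}16.png',capture(n)[:,:,::-1])
crop(cv2.imread('pics/side16.png'),190,90,90,80,7,'pics/s16.png')
"
```

```text
t 23.55 tcp in rack [-0.5908 -0.7279 34.2454] world [596.1717  76.554   89.362 ] F [ 0.0282  0.4644 -4.9902] w 0.36475721400866323 j [-0.0458  0.9265  0.9437 -0.0503  1.7932 -1.6684]
shift [-0.0028 -0.0049  0.155 ] turn [ 0.0001 -0.0004  0.0008] | mm [-0.4235 -0.7313 23.2451] deg [ 0.0071 -0.0377  0.0726] rows 0.5578038452997179 0.011472646365095103
```

View pics/s16.png

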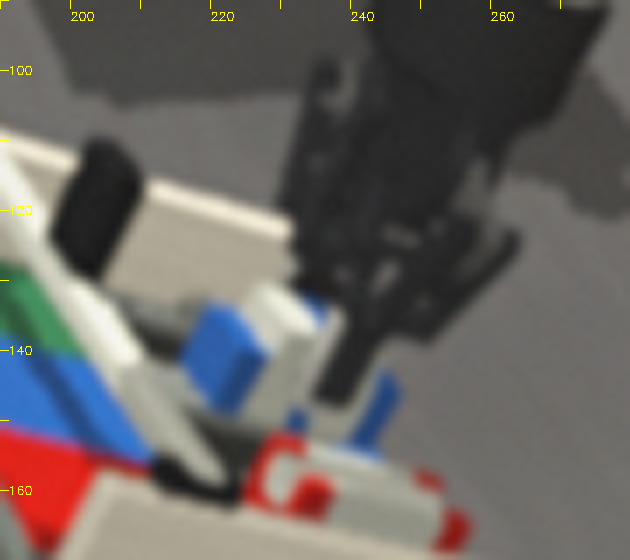

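Emit:
jog_arm([
  [[0,-0.005,0.02,0,0,0],[0,-0.005,0.05,0,0,0],[0,-0.005,0.08,0,0,0],[0,-0.005,0.11,0,0,0],[0,-0.005,0.125,0,0,0],[0,-0.005,0.125,0,0,0],[0,-0.005,0.125,0,0,0]],
])

```text
time_s: 24.23
eef_pos: [586.3, 75.4, 72.6]
ee_rot: [-0.26, -0.026, 0.965, -0.007]
force: [0.0, -0.0, -5.5]
grip_width: 0.361
```

Emit:
jog_arm([
  [[0,0,0.008,0,0,0],[0,0,0.016,0,0,0],[0,0,0.024,0,0,0],[0,0,0.03,0,0,0],[0,0,0.03,0,0,0]],
])

```text
time_s: 24.65
eef_pos: [584.5, 75.3, 69.5]
ee_rot: [-0.259, -0.026, 0.966, -0.007]
force: [2.2, 0.3, 0.6]
grip_width: 0.362
```

```bash
python3 -c "
from h import *
inslot()
"
```

```text
t 24.65 tcp in rack [-0.3691 -0.0612 11.2235] world [584.52    75.273   69.5353] F [2.2162 0.2909 0.5952] w 0.361944117841801 j [-0.0484  0.9196  1.0118 -0.051   1.7316 -1.6679]
```

Emit:
jog_arm([
  [[0,0,0.004,0,0,0],[0,0,0.008,0,0,0],[0,0,0.01,0,0,0],[0,0,0.01,0,0,0]],
])

```text
time_s: 24.98
eef_pos: [584.5, 75.3, 69.5]
ee_rot: [-0.258, -0.026, 0.966, -0.007]
force: [6.6, 1.3, 8.6]
grip_width: 0.364
```

```bash
python3 -c "
from h import *
inslot()
for n in ('top','side'): cv2.imwrite(f'pics/{n}17.png',capture(n)[:,:,::-1])
crop(cv2.imread('pics/side17.png'),190,90,90,80,7,'pics/s17.png')
"
```

```text
t 24.9833 tcp in rack [-0.4183 -0.0627 11.1917] world [584.5466  75.2759  69.4832] F [6.6101 1.3432 8.5845] w 0.3642036709863052 j [-0.0484  0.918   1.0141 -0.0508  1.7283 -1.6677]
```

View pics/s17.png

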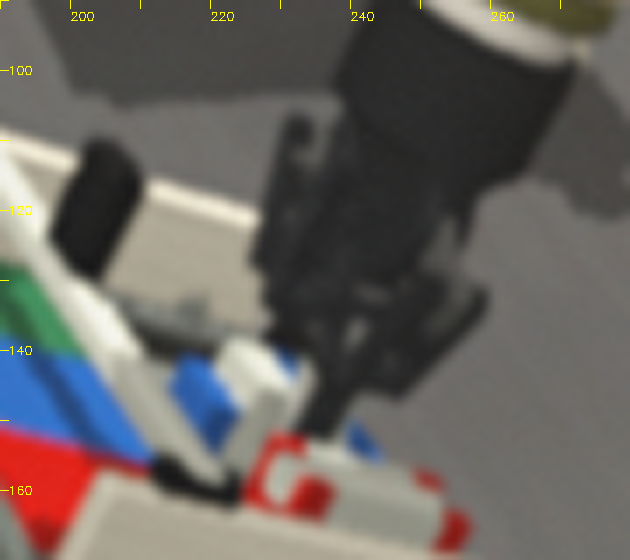

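Emit:
jog_arm([
  [[0,0,0,0,0,0],[0,0,0,0,0,0],[0,0,0,0,0,0],[0,0,0,0,0,0]],
], jaw=-0.1)

```text
time_s: 25.42
eef_pos: [583.0, 75.2, 67.2]
ee_rot: [-0.26, -0.026, 0.965, -0.007]
force: [-0.1, 0.1, 0.5]
grip_width: 0.551
```

Emit:
jog_arm([
  [[0,0,-0.05,0,0,0],[0,0,-0.15,0,0,0],[0,0,-0.3,0,0,0],[0,0,-0.5,0,0,0],[0,0,-0.7,0,0,0],[0,0,-0.85,0,0,0],[0,0,-0.9,0,0,0],[0,0,-0.9,0,0,0]],
])

```text
time_s: 26.08
eef_pos: [652.0, 78.7, 185.9]
ee_rot: [-0.258, -0.026, 0.966, -0.007]
force: [-0.3, -0.3, 0.3]
grip_width: 0.551
```

```bash
python3 -c "
from h import *
inslot();delta(slotpose(102.5,0,140))
for n in ('top','side'): cv2.imwrite(f'pics/{n}18.png',capture(n)[:,:,::-1])
crop(cv2.imread('pics/side18.png'),190,90,90,80,7,'pics/s18.png')
crop(cv2.imread('pics/top18.png'),150,150,90,80,7,'pics/t18.png')
"
```

```text
t 26.0833 tcp in rack [ -0.6773   0.0377 145.7929] world [651.9834  78.7258 185.9217] F [-0.2956 -0.2504  0.2694] w 0.5511771770299833 j [-0.0397  1.0295  0.494  -0.0547  2.1374 -1.6814]
shift [0.6879 0.0011 0.0374] turn [-0.0001  0.0011  0.0008] | mm [103.1872   0.1649   5.6118] deg [-0.0097  0.1006  0.0701] rows 2.478172436267026 0.017175494694151375
```

View pics/s18.png

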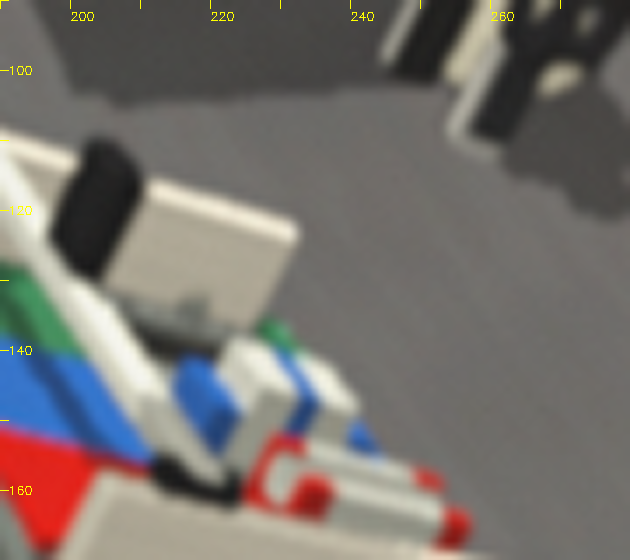

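View pics/t18.png

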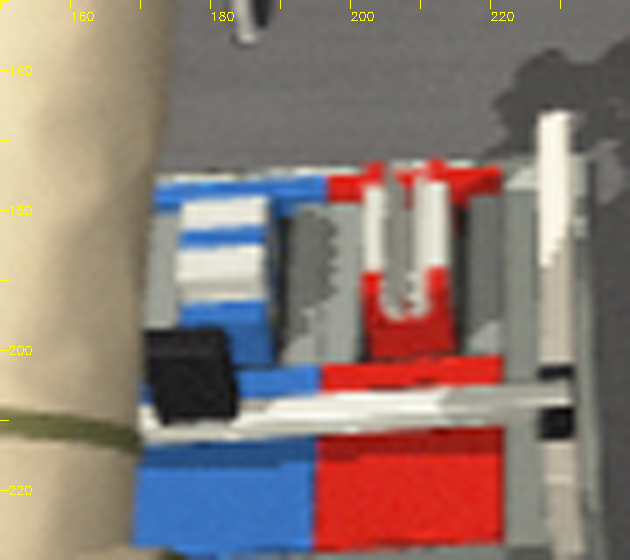

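Emit:
jog_arm([
  [[0.05,0,0,0,0,0],[0.18,0,0,0,0,0],[0.35,0,0,0,0,0],[0.52,0,0,0,0,0],[0.64,0,0.02,0,0,0],[0.688,0,0.037,0,0,0],[0.688,0,0.037,0,0,0],[0.688,0,0.037,0,0,0]],
], jaw=-0.4)

```text
time_s: 26.85
eef_pos: [558.6, 73.8, 230.9]
ee_rot: [-0.26, -0.026, 0.965, -0.007]
force: [-0.1, -0.8, -0.2]
grip_width: 0.699
```

```bash
python3 -c "
from h import *
inslot();delta(slotpose(102.5,0.4,62))
"
```

```text
t 26.85 tcp in rack [102.7927   0.0188 137.9732] world [558.5942  73.8279 230.8846] F [-0.1156 -0.8087 -0.1735] w 0.6993048760992037 j [-0.0523  0.7221  0.9502 -0.0574  1.993  -1.6866]
shift [-0.0035 -0.0027  0.5065] turn [ 0.0002 -0.0019  0.001 ] | mm [-0.5236 -0.4016 75.9718] deg [ 0.0149 -0.1746  0.0867] rows 1.8219351731385007 0.02730018342254925
```

Emit:
jog_arm([
  [[0,0,0.05,0,0,0],[0,0,0.15,0,0,0],[0,0,0.27,0,0,0],[0,0,0.38,0,0,0],[0,0,0.46,0,0,0],[0,0,0.5,0,0,0],[0,0,0.5,0,0,0],[0,0,0.5,0,0,0]],
])

```text
time_s: 27.52
eef_pos: [521.8, 71.8, 166.2]
ee_rot: [-0.26, -0.026, 0.965, -0.007]
force: [0.2, 0.4, 0.7]
grip_width: 0.702
```

Emit:
jog_arm([
  [[0,0,0,0,0,0],[0,0,0,0,0,0],[0,0,0,0,0,0],[0,0,0,0,0,0],[0,0,0,0,0,0],[0,0,0,0,0,0],[0,0,0,0,0,0]],
], jaw=1, grip_force=30)

```text
time_s: 28.1
eef_pos: [522.0, 71.8, 166.7]
ee_rot: [-0.259, -0.026, 0.966, -0.007]
force: [5.9, -0.1, 3.8]
grip_width: 0.368
```

```bash
python3 -c "
from h import *
inslot()
"
```

```text
t 28.1 tcp in rack [102.4772   0.1665  64.0861] world [521.9823  71.7524 166.7388] F [ 5.8895 -0.0782  3.8273] w 0.36849249136646894 j [-0.0585  0.6791  1.1925 -0.0568  1.7907 -1.6808]
```

Gripped. Slide down: 100 mm = 0.667, gently, then probe the stop.

Emit:
jog_arm([
  [[-0.03,0,0,0,0,0],[-0.1,0,0,0,0,0],[-0.2,0,0,0,0,0],[-0.3,0,0,0,0,0],[-0.4,0,0,0,0,0],[-0.5,0,0,0,0,0],[-0.58,0,0,0,0,0],[-0.62,0,0,0,0,0]],
])

```text
time_s: 28.77
eef_pos: [603.0, 75.7, 119.9]
ee_rot: [-0.259, -0.026, 0.965, -0.007]
force: [2.7, -3.2, 10.2]
grip_width: 0.367
```

Emit:
jog_arm([
  [[-0.01,0,0,0,0,0],[-0.02,0,0,0,0,0],[-0.03,0,0,0,0,0],[-0.035,0,0,0,0,0],[-0.035,0,0,0,0,0]],
])

```text
time_s: 29.18
eef_pos: [606.8, 75.9, 117.7]
ee_rot: [-0.259, -0.026, 0.965, -0.007]
force: [3.9, -3.4, 7.8]
grip_width: 0.366
```

```bash
python3 -c "
from h import *
inslot()
"
```

```text
t 29.1833 tcp in rack [ 4.4189  0.4558 64.1039] world [606.81    75.9287 117.7251] F [ 3.9423 -3.3647  7.8269] w 0.36622486355129774 j [-0.0458  0.9266  0.8678 -0.0519  1.8691 -1.6721]
```

Emit:
jog_arm([
  [[-0.005,0,0,0,0,0],[-0.01,0,0,0,0,0],[-0.015,0,0,0,0,0],[-0.02,0,0,0,0,0],[-0.02,0,0,0,0,0]],
])

```text
time_s: 29.6
eef_pos: [608.1, 76.0, 117.0]
ee_rot: [-0.261, -0.026, 0.965, -0.007]
force: [-7.0, -3.6, 12.8]
grip_width: 0.367
```

```bash
python3 -c "
from h import *
inslot()
"
```

```text
t 29.6 tcp in rack [ 2.9341  0.465  64.1129] world [608.0991  75.9874 116.9904] F [-7.0264 -3.6455 12.8101] w 0.3667367595828039 j [-0.0455  0.934   0.8571 -0.0524  1.8771 -1.6719]
```

Emit:
jog_arm([
  [[-0.007,0,0,0,0,0],[-0.014,0,0,0,0,0],[-0.02,0,0,0,0,0],[-0.02,0,0,0,0,0]],
])

```text
time_s: 29.93
eef_pos: [608.3, 76.0, 116.9]
ee_rot: [-0.266, -0.025, 0.964, -0.007]
force: [-25.1, -5.7, 21.6]
grip_width: 0.365
```

```bash
python3 -c "
from h import *
inslot()
"
```

```text
t 29.9333 tcp in rack [ 2.7354  0.4417 64.0765] world [608.2515  76.0188 116.8595] F [-25.1051  -5.6628  21.5851] w 0.3649998411274311 j [-0.0451  0.9408  0.8473 -0.0535  1.8889 -1.6714]
```

At the stop (force climbs to 33 N, no travel). Unload, open, retreat.

Emit:
jog_arm([
  [[0.01,0,0,0,0,0],[0.025,0,0,0,0,0],[0.03,0,0,0,0,0]],
])

```text
time_s: 30.18
eef_pos: [608.1, 76.0, 117.0]
ee_rot: [-0.259, -0.026, 0.966, -0.007]
force: [7.7, -2.1, 4.7]
grip_width: 0.371
```

```bash
python3 -c "
from h import *
inslot()
"
```

```text
t 30.1833 tcp in rack [ 2.9708  0.4714 64.0872] world [608.0548  75.9787 116.9865] F [ 7.7088 -2.1441  4.7105] w 0.37070469562733555 j [-0.0457  0.93    0.8629 -0.0519  1.8698 -1.6717]
```

Emit:
jog_arm([
  [[-0.012,0,0,0,0,0],[-0.02,0,0,0,0,0],[-0.02,0,0,0,0,0]],
])

```text
time_s: 30.43
eef_pos: [608.2, 76.0, 116.9]
ee_rot: [-0.264, -0.026, 0.964, -0.007]
force: [-15.1, -4.7, 18.2]
grip_width: 0.366
```

Emit:
jog_arm([
  [[0,0,0,0,0,0],[0,0,0,0,0,0],[0,0,0,0,0,0],[0,0,0,0,0,0],[0,0,0,0,0,0]],
], jaw=-0.4)

```text
time_s: 30.85
eef_pos: [610.1, 76.7, 114.3]
ee_rot: [-0.26, -0.026, 0.965, -0.007]
force: [0.6, 0.5, -0.1]
grip_width: 0.697
```

Emit:
jog_arm([
  [[0,0,-0.1,0,0,0],[0,0,-0.25,0,0,0],[0,0,-0.4,0,0,0],[0,0,-0.55,0,0,0],[0,0,-0.65,0,0,0],[0,0,-0.65,0,0,0]],
])

```text
time_s: 31.35
eef_pos: [660.3, 79.2, 200.9]
ee_rot: [-0.257, -0.026, 0.966, -0.007]
force: [-0.6, -0.6, -0.0]
grip_width: 0.702
```

```bash
python3 -c "
from h import *
inslot()
delta(downpose(450,250,280,0.05))
"
```

```text
t 31.35 tcp in rack [ -0.3844   0.046  162.962 ] world [660.3031  79.1555 200.937 ] F [-0.576  -0.6196 -0.0264] w 0.7017117959378695 j [-0.0387  1.0649  0.3871 -0.0567  2.2078 -1.685 ]
shift [1.4233 1.2128 0.2094] turn [-0.0004 -0.3315  0.0024] | mm [213.5022 181.9247  31.4078] deg [ -0.0324 -29.8391   0.215 ] rows 6.768634213998986 4.1675795250138865
```

Emit:
jog_arm([
  [[0.1,0.1,-0.05,0,0,0],[0.25,0.25,-0.1,0,-0.05,0],[0.4,0.45,-0.1,0,-0.1,0],[0.55,0.65,-0.1,0,-0.16,0],[0.7,0.85,-0.1,0,-0.22,0],[0.8,1,-0.1,0,-0.28,0],[0.8,1,-0.1,0,-0.33,0],[0.8,1,-0.1,0,-0.33,0]],
])

```text
time_s: 32.02
eef_pos: [552.0, 225.2, 273.3]
ee_rot: [-0.002, -0.028, 1.0, 0.001]
force: [1.1, 0.5, 1.2]
grip_width: 0.698
```

Emit:
jog_arm([
  [[0.1,0.1,0,0,0,0],[0.3,0.3,0,0,0,0],[0.5,0.55,0,0,0,0],[0.7,0.75,0,0,0,0],[0.8,0.9,0,0,0,0],[0.8,0.9,0,0,0,0],[0.8,0.9,0,0,0,0]],
])

```text
time_s: 32.6
eef_pos: [427.0, 352.5, 272.1]
ee_rot: [-0.005, -0.028, 1.0, -0.0]
force: [0.8, -1.1, 0.4]
grip_width: 0.7
```

```bash
python3 -c "
from h import *
inslot()
for n in ('top','side'): cv2.imwrite(f'pics/{n}20.png',capture(n)[:,:,::-1])
crop(cv2.imread('pics/side20.png'),160,90,120,110,5,'pics/s20.png')
crop(cv2.imread('pics/top20.png'),120,160,120,90,6,'pics/t20.png')
M,o=rackT(RX,RY,RW)
P=np.array([(3-7,-16,97),(3-7,16,97)]);print((proj('top',P@M.T+o)-[120,160])*6)
"
```

```text
t 32.6 tcp in rack [ 224.5415 -285.1953  115.3146] world [426.9935 352.5085 272.1361] F [ 0.7518 -1.1229  0.3565] w 0.6999088656281972 j [ 0.4767  0.357   1.3307  0.0038  1.4636 -1.15  ]
[[312.0352  50.3842]
 [384.1347  45.9147]]
```

View pics/s20.png

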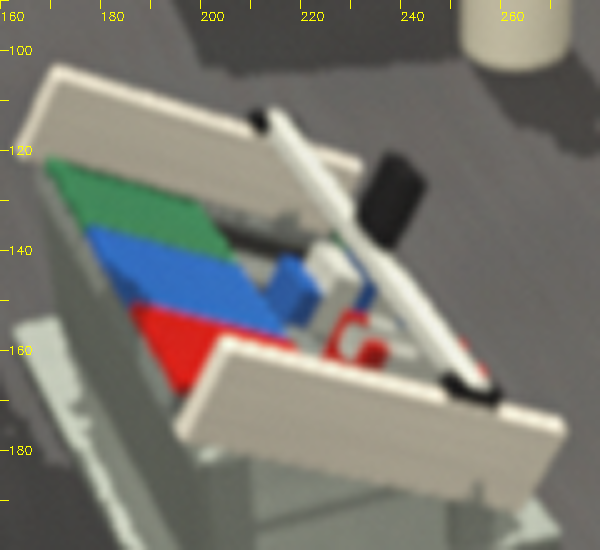

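View pics/t20.png

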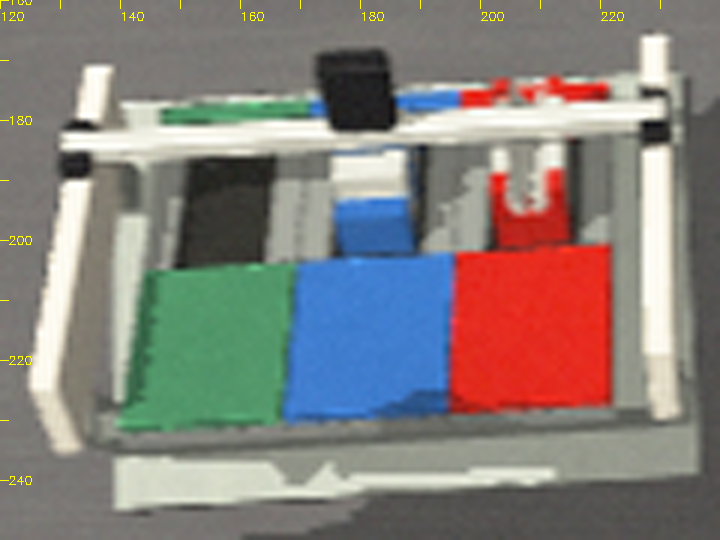

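View pics/side20.png

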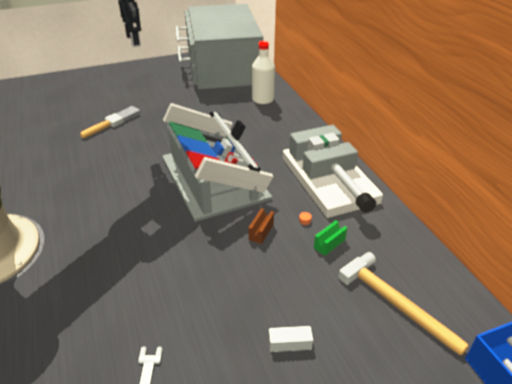

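Emit:
jog_arm([
  [[0,0,0,0,0,0],[0,0,0,0,0,0],[0,0,0,0,0,0],[0,0,0,0,0,0]],
])

```text
time_s: 33.03
eef_pos: [428.2, 351.6, 273.2]
ee_rot: [-0.004, -0.026, 1.0, 0.0]
force: [-0.8, 0.1, 0.2]
grip_width: 0.696
```

```bash
python3 -c "
from rig import order,ctrl
print(ctrl.sense()['dq']);print(order.finish_job())"
```

```text
[ 0.00621524 -0.00186738  0.00032322 -0.00070518  0.00066206  0.00041656]
the job is handed in; nothing more can be done
None
```

I finished the whole sequence in the order asked and handed the job in at 33 s. `finish_job()` reports no verdict, so these are my own checks.

- **Keeper:** I slid it up to its stop first, then fully back down at the end. At each end the force climbed to about 33 N with no further movement. It travelled 99.7 mm on the way down.
- **Blocks:** I laid the V-block in the red slot and then the step block in the blue slot. I held each until the force showed firm contact at the expected floor height, then released it. The last pictures show both upright, lengthwise and aligned in their slots, under the keeper bar, with neither having slid visibly.
- **Left alone:** The offcut, the slug and the brown and green look-alikes appear unmoved in the last side picture. The gripper was empty and clear of everything.

**Disagreement between checks:** My camera estimate of the rack and the keeper's measured stops disagreed by about 3 mm along the slope. The slots leave 8 mm of slack at each end, so it did not affect the placing.

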